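Strike down the tabletop screen press

ROBOT

A 6-joint arm with a two-finger parallel gripper is mounted at the origin on the work surface. World frame = base frame: x ahead of the robot, y to its left, z up, the work surface at z = 0. Lengths are in mm, angles in rad, forces in N, time in s.
With the tool pointing down it reaches from about 350 to 775 mm from the base axis. Payload 7.3 kg.
Tool frame: the origin (TCP) lies on the front face of the gripper's body, between the roots of the fingers; the fingertips stand 66 mm ahead of it and the grasp point (between the pads) lies 47 mm ahead of it (bot.tip_extent is the distance from the TCP to the fingertips, in mm); z points along the fingers, y is the line along which they close (so a half turn about z gives the same grasp; the last joint's range is limited). The gripper opens to 92 mm and grips with 3 to 60 N. Pads are 19 mm wide; open, the fingers measure 130 mm over their backs; the gripper's body (75 mm by 190 mm) begins 47 mm behind the grasp point.
Start: joints at [1.107, 0.342, 1.524, -0, 1.275, -0.146], TCP at [164.034, 498.73, 292.241] pointing down, gripper open.
Joint ranges: [-2.53, 2.53], [-0.77, 2.02], [0.04, 2.7], [-1, 4.14], [0.28, 2.66], [-3.11, 3.11]. Speed limits (rad/s): [2.57, 2.57, 3.14, 3.14, 3.14, 3.14].

INTERFACE

Orientations are given as [roll, pitch, yaw] about the fixed x, y, z axes, in that order (R = Rz(yaw) Ry(pitch) Rx(roll)).
In Python, from plant import readout, viewer, order, bot gives the robot as it stands.
- The arm moves only by the shell command python3 -m creep 'ROWS'. ROWS is text: rows parted by semicolons, each of 7 numbers parted by spaces: the shift along the world's x, y, z in m, then the turn, a rotation vector about the world's x, y, z in rad, then the opening in per cent of the stroke, from 0 (shut) to 100 (fully open). A call has 1 to 8 rows; each row shifts and turns the commanded pose from where the row before left it; what a row does not reach is not made up. A row lasts 1/12 s, in which the tool goes at most 41.7 mm and 7.16 degrees, less where a joint would pass 70% of its speed; a pose out of reach is approached as far as the arm can. A call is refused whole if a number of a shift passes 0.0417 or a number of a turn 0.125, either way. A call with a gripper value outside its range is refused whole. The fingers move at their own pace and stop on an object; the grip force is fixed at half the most. Time passes only in rows, so rows that do not move let the fingers close. It gives the time, the measured TCP pose, the force, the opening and the grip force at its end, in the units of the state.
- readout.get_obs(): the state, without advancing time (a new reading comes with each control period).
- viewer.capture(name): name is "scene" or "top" or "wrist"; returns the picture (480x640x3 uint8, red, green, blue); there is no depth.
- viewer.camera_info(name): a dict with "fx", "fy", "cx", "cy" (pixels), "D" ([k1, k2, p1, p2, k3] as OpenCV has them; the pictures are not rectified), "origin" and "rotation" of the camera in the world. Camera axes: x right, y up, looking along -z (the intrinsics and any distortion apply to the point x, -y, -z); pixel columns grow to the right and rows downward; lengths in mm; the calibration is good to about 2 mm. A picture is of the moment at which its call begins: read the wrist's pose just before it. camera_info takes no time and is no camera call; for the wrist camera it gives the pose at the moment of the call.
- order.close_job(): hands the job in; it is judged then, once.
The state is a dict: "time": time; "joint_positions": joint angles; "dq": joint speeds; "tau": joint torques, N m; "tool_pos": TCP position; "tcp_rot": TCP orientation; "contact_force": force on the tool from outside, world axes, zero at the start; "moment": the same for the moment, N m; "grip_width": finger opening in mm; "finger_force": force on a finger pad.
Only numpy, scipy, OpenCV 4.12 (cv2) and the standard library are available. Lean on these libraries where they do the work, as an engineer would, in place of code of your own. Each camera call takes 0.05 s, during which the arm holds its last target. There are 200 camera calls.

TASK

The run is finished: swing the latch lever free, raise the screen frame, lay every printed block that is on the bed flat and print side up on the drying tray (side by side, not stacked), then lower the frame again and swing the latch closed over it. After that take the T-handle socket from its stand and slacken the two hold-down nuts at the bottom of the press's hollow columns by a quarter turn each (anticlockwise), so that the press can be lifted off, and put the T-handle back upright in its stand. Do not knock over the ink tubs.

Things in the scene. Friction and masses are not known exactly. Their poses are not given: they have to be found in the camera images.
- press: Tabletop screen press, green and aluminium, fixed, 400 mm wide, 220 deep. Origin on the bench under its middle, z up, x to its back, y to its left. Level print bed: top 70 mm above the bench, x -95 to +75 mm, y -125 to +125. Hollow round columns (58 mm outside, 100 mm tall) at x 0, y +170 mm (left) and y -170 (right).
- frame (a joint): Screen frame's hinge (rad): 0 = closed over the bed, grows as its front is raised, 1.57 = upright, stop at 1.75. Stiff: it stays where it is left; 2 to 6 N at the bar moves it. Frame 180 mm deep from the hinge, 270 mm wide, 24 mm thick, its underside 22 mm above the bed when closed. It must be nearly upright for a gripper to reach the blocks from above.
- frame_bar (a point): Middle of the frame's handle bar: round steel, 14 mm thick, parallel to the hinge (press y), free length 70 mm between its two brackets, 28 mm clear of the front rail, 215 mm from the hinge line. Can be pinched across from above; it turns between the fingers as the frame swings, so the gripper can keep pointing down.
- frame_hinge (a point): Middle of the frame's hinge line, which runs along the press's y axis at x +90 mm, 104 mm above the bench. With the frame closed the bar lies straight in front of it (press -x) at the same height.
- latch (a joint): Turn of the latch lever about its upright pin (rad): 0 to 0.15 = closed, its dog over the frame's left side rail, its arm pointing to the front (press -x); grows clockwise seen from above, the arm swinging out to the left (press +y); 1.57 = fully open, stop at 1.6. It stays where it is left; about 1 N at the knob.
- latch_knob (a point): Centre of the latch's upright knob, a black cylinder 17 mm in diameter; this point is 14 mm below the knob's top, 55 mm from the pin and about 142 mm above the bench. The lever's flat steel arm lies 13 mm below this point.
- latch_pin (a point): Point on the latch's upright pin axis, at the height of the knob's mid-height.
- block1_mid (a point): Centre of a printed wooden block: pale wood, 56 mm (its x) by 36 mm (its y) by 18 mm tall (its z, printed face up, dark print on it). At the start it lies on the press bed under the frame. From 1 to 3 such blocks are there.
- block2_mid (a point): Centre of another printed block, the same; may be absent.
- block3_mid (a point): Centre of another printed block, the same; may be absent.
- tray_mid (a point): Centre of the top face of the drying tray: a flat dark steel sheet with wire ribs, no rim, 270 mm (its x) by 170 mm (its y), its top 10 mm above the bench. Stands on the bench to one side of the press, left or right; fixed.
- key_grip (a point): Centre of the handle of the T-handle socket: black crossbar 90 mm long (its y), 16 thick (its x), 24 tall (its z), on a 14 mm steel shaft, 160 mm above the socket's open lower end; 0.28 kg. Socket: six-sided, 26 mm across inner flats, 28 deep, 38 over its outer corners, two flats facing the tool's +x and -x. Stands upright in its stand at the start, at any yaw within about 0.8 rad of 0.
- stand_mouth (a point): Centre of the mouth of the T-key's stand: a grey upright tube, 52 mm inside, 60 mm outside, 60 mm deep, on a base plate, its mouth 72 mm above the bench and its inner floor 12 mm above the bench. Stands on the other side of the press from the tray; fixed.
- nut_left (a joint): Turn of the left hold-down nut (rad), growing anticlockwise seen from above, which is loosening. Starts between -0.35 and 0.35; stops at -0.5 and 2.9; 0.12 N m turns it, it stays where left. At 0 two of its six flats face the press's +x and -x. The socket has about 10 degrees of play on it either way.
- nut_right (a joint): The same for the right hold-down nut.
- nut_left_top (a point): Top of the left nut: brass dome nut, 24 mm across flats, six-sided part from 10 to 24 mm above the bench, dome above that to 34 mm (guides the socket), at the bottom of the left column. Fully over its flats, the socket rests with its lower end 10 mm above the bench; resting on top of a nut not lined up with it, at 24 mm. Easing it on may take a push of 10 to 20 N and a little turning to and fro.
- nut_right_top (a point): The same for the right nut, in the right column.
- nut_left_mark (a point): Point on the upper edge of one flat of the left nut, 12 mm from its axis (on the press's +x side at joint value 0).
- nut_right_mark (a point): The same for the right nut.
- bore_left (a point): Centre of the open top of the left hollow column: round bore 48 mm wide, straight down to the nut, mouth 100 mm above the bench.
- bore_right (a point): The same for the right column.
- tub_a: Bystander: white ink tub 80 mm across and 85 mm tall, origin at its underside. Leave standing.
- tub_b: Bystander: ink tub with a black lid, 68 mm across and 70 mm tall, origin at its underside. Leave standing.
There are look-alikes about, which are no part of the job. What is shaped like the part that bears key_grip but pink or yellow is not meant.

How it is judged:
By the outcome, as a careful person would: the job done as asked, in the order asked, and still so for the second after the job is handed in, with the robot touching nothing.
Of block1, block2, block3 only 1 to 3 are there at a start; the rules pass over those that are not, and their reading is None.
At some moment in a run one of block1, block2, block3 may be knocked a few centimetres aside while the robot is not near it.
It also fails if it takes over 210 s, if anything falls off the work surface, if the arm or the gripper's body presses on something with over 40 N, if the wrist force passes 120 N, or if a joint passes its speed limit or range.

## Working session

There is one attempt and no reset: what is moved stays moved. The work goes in short steps, Python scripts to look and compute and a shell command to move; the robot and the scene stay as the last step left them, time stands still between calls to the robot, and variables do not carry over. Pictures are saved under pics/ and viewed, at most 14 in all, crops included, and the job is handed in when it is done.

```bash
ls; mkdir -p pics
python3 - <<'E'
from plant import readout, viewer, order, bot
import cv2
print(readout.get_obs())
for n in("scene","top","wrist"):
    print(n,viewer.camera_info(n)); cv2.imwrite(f"pics/{n}0.png",viewer.capture(n)[:,:,::-1])
E
```

```text
pics
{'time': 0.0, 'joint_positions': array([ 1.10702367e+00,  3.42740825e-01,  1.52502382e+00, -2.51812470e-05,
        1.27538638e+00, -1.45999252e-01]), 'dq': array([-0.00112011, -0.00115814, -0.00047665, -0.00026315, -0.00164835,
        0.0017214 ]), 'tau': array([-1.49016258e-03, -4.31244743e+01, -2.44213915e+01,  7.17689632e-02,
        5.60668192e-02, -1.29907166e-04]), 'tool_pos': array([163.88305426, 498.44294701, 291.53311199]), 'tcp_rot': array([-3.14004736e+00, -2.02890516e-04,  2.82382644e+00]), 'contact_force': array([ 0.64675915, -0.04681894, -0.28628148]), 'moment': array([ 0.03081413,  0.02335583, -0.03888944]), 'finger_force': 0.0, 'grip_width': 91.92865625821486}
scene {'fx': 452.3501285047084, 'fy': 452.3501285047084, 'cx': 322.3115984245009, 'cy': 241.82976286400037, 'D': array([-0.11004896,  0.        ,  0.        ,  0.        ,  0.        ]), 'origin': array([878.93828526, 558.14356404, 940.12267183]), 'rotation': array([ 0.63647824, -0.01469902,  2.54453254])}
top {'fx': 447.8140920943238, 'fy': 447.8140920943238, 'cx': 316.9848791353728, 'cy': 241.22479399088232, 'D': array([-0.100621,  0.      ,  0.      ,  0.      ,  0.      ]), 'origin': array([ 441.24099571,   55.65739039, 1109.74622536]), 'rotation': array([ 0.10733629,  0.01064296, -1.54812546])}
wrist {'fx': 406.19988788572226, 'fy': 406.19988788572226, 'cx': 317.1270577421495, 'cy': 232.23367745844916, 'D': array([0.02031597, 0.        , 0.        , 0.        , 0.        ]), 'origin': array([ 92.60318032, 523.33099844, 385.67655628]), 'rotation': array([-2.86796065e-01,  1.18380142e-03,  1.25330568e+00])}
```

View pics/top0.png

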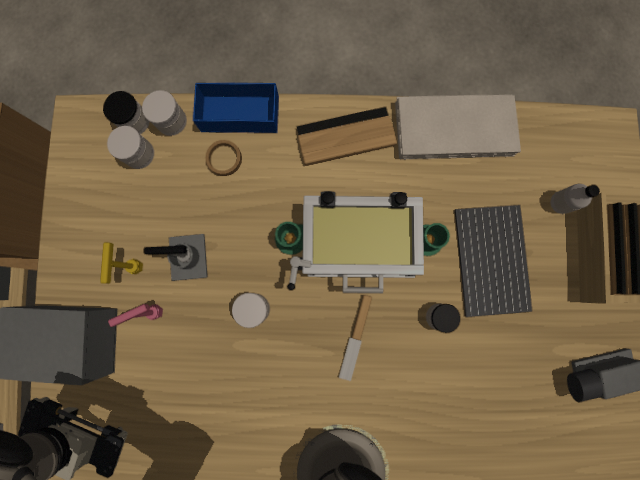

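View pics/scene0.png

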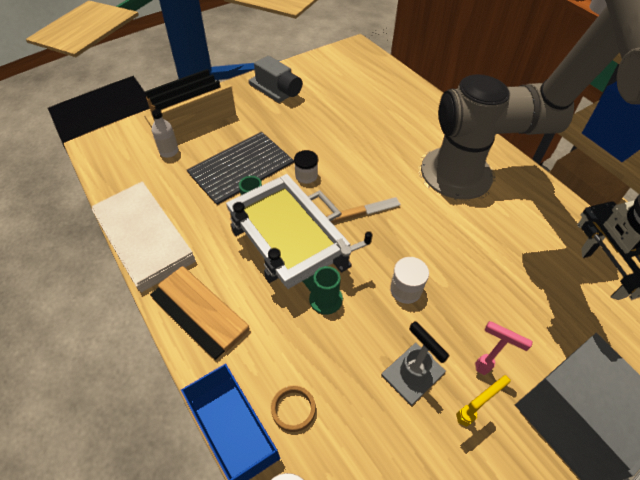

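The top view shows the press facing the robot: bar at (363,290), bores at (289,234) and (436,237), latch knob at (291,287). The stand with the black T is at (190,255), the tray at (493,260), and the tubs at (249,310) and (445,318).

```bash
cat > h.py <<'E'
from plant import readout, viewer, order, bot
import numpy as np, cv2
from scipy.spatial.transform import Rotation as R
def cam(n,info=None):
    c=info or viewer.camera_info(n)
    return np.array([[c['fx'],0,c['cx']],[0,c['fy'],c['cy']],[0,0,1]]),c['D'],c['origin'],R.from_euler('xyz',c['rotation']).as_matrix()@np.diag([1,-1,-1.])
def px(n,u,v,z,info=None):
    K,D,o,M=cam(n,info)
    p=cv2.undistortPoints(np.array([[[u,v]]],float),K,D)[0,0]
    d=M@[p[0],p[1],1]; return o+d*(z-o[2])/d[2]
def proj(n,P,info=None):
    K,D,o,M=cam(n,info); q=(np.atleast_2d(P)-o)@M
    return cv2.projectPoints(q.reshape(-1,1,3),np.zeros(3),np.zeros(3),K,D)[0][:,0]
def snap(n,f,crop=None,s=1):
    info=viewer.camera_info(n); im=viewer.capture(n)[:,:,::-1]
    cv2.imwrite(f"pics/{f}_raw.png",im)
    if crop: u0,v0,u1,v1=crop; im=im[v0:v1,u0:u1]
    cv2.imwrite(f"pics/{f}.png",cv2.resize(im,None,fx=s,fy=s,interpolation=cv2.INTER_CUBIC)); 
    import pickle; pickle.dump(info,open(f"pics/{f}.pkl","wb")); return info
E
python3 - <<'E'
from h import *
np.set_printoptions(precision=1,suppress=True)
L=px("top",289,234,100);Rr=px("top",436,237,100)
print("boreL",L,"R",Rr,np.linalg.norm(L-Rr))
for n,u,v,z in [("knob",291.5,286.5,156),("pin",296,262,150),("bar",363,291,104),("fBL",304,198,116),("fBR",421,198,116),("fFR",423,273,116),("fFL",303,276,116),
 ("t1",456,209,10),("t2",520,205,10),("t3",531,311,10),("t4",467,316,10),("keyA",146,250,180),("keyB",186,251,180),("stand",192,254,72),("tubA",249,310,85),("tubB",445,318,70)]:
    print(n,px("top",u,v,z))
print("scene", px("scene",368,238,156),px("scene",326,273,100),px("scene",250,184,100))
a=cv2.imread("pics/top0.png"); b=cv2.imread("pics/scene0.png")
c=np.hstack([cv2.resize(a[180:310,130:460],None,fx=2.4,fy=2.4,interpolation=2)])
d=cv2.resize(b[170:410,220:460],None,fx=1.2*1,fy=1.2,interpolation=2)
out=np.zeros((600,800,3),np.uint8); out[:312,:792]=c; out[312:,:288]=d
out[312:,290:770]=cv2.resize(b[310:400,390:540],(480,288),interpolation=2)
cv2.imwrite("pics/c1.png",out)
E
```

```text
boreL [564.9 132.9 100. ] R [ 565.3 -202.3  100. ] 335.1379518406578
knob [445.9 120.  156. ]
pin [498.6 112.2 150. ]
bar [439.7 -36.5 104. ]
fBL [645.6 100.2 116. ]
fBR [ 651.6 -164.6  116. ]
fFR [ 482.1 -168.6  116. ]
fFL [469.9  97.9 116. ]
t1 [ 648.2 -276.6   10. ]
t2 [ 662.9 -442.7   10. ]
t3 [ 396.7 -465.1   10. ]
t4 [ 382.9 -302.    10. ]
keyA [514.6 430.6 180. ]
keyB [514.5 343.5 180. ]
stand [516.3 362.2  72. ]
tubA [390.5 220.4  85. ]
tubB [ 380.9 -230.7   70. ]
scene [454.9 131.7 156. ] [560.8 126.5 100. ] [ 570.2 -202.7  100. ]
```

View pics/c1.png

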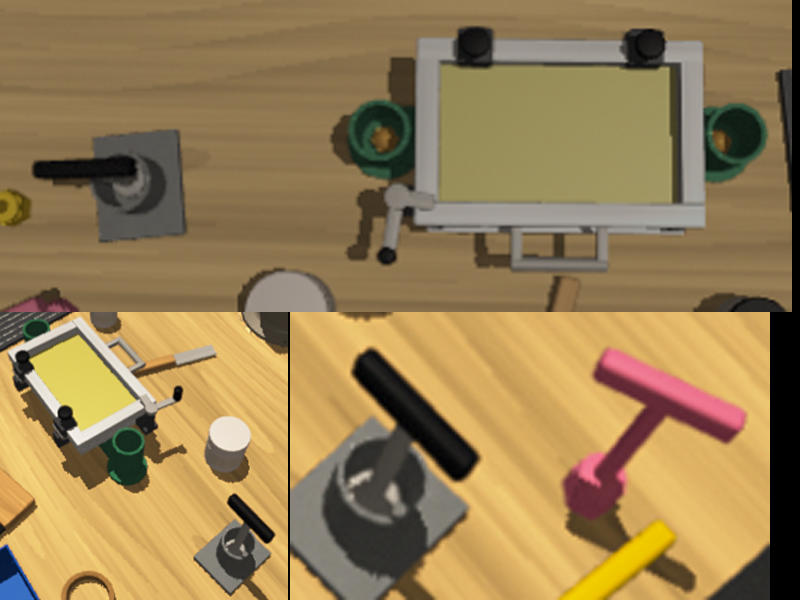

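The crop puts the left bore at about (288,234), the right bore at (436,235) and the key upright in its stand. That places the press centre near (566,-34) with yaw near 0. I'll go above the latch and bar for a close look.

```bash
python3 -m creep '0.0191 -0.0274 0.0005 0 0 -0.0783 100;0.0191 -0.0274 0.0005 0 0 -0.0783 100;0.0191 -0.0274 0.0005 0 0 -0.0783 100;0.0191 -0.0274 0.0005 0 0 -0.0783 100;0.0191 -0.0274 0.0005 0 0 -0.0783 100;0.0191 -0.0274 0.0005 0 0 -0.0783 100;0.0191 -0.0274 0.0005 0 0 -0.0783 100;0.0191 -0.0274 0.0005 0 0 -0.0783 100'
python3 -m creep '0.0191 -0.0274 0.0005 0 0 -0.0783 100;0.0191 -0.0274 0.0005 0 0 -0.0783 100;0.0191 -0.0274 0.0005 0 0 -0.0783 100;0.0191 -0.0274 0.0005 0 0 -0.0783 100;0.0191 -0.0274 0.0005 0 0 -0.0783 100;0.0191 -0.0274 0.0005 0 0 -0.0783 100;0.0191 -0.0274 0.0005 0 0 -0.0783 60;0.0191 -0.0274 0.0005 0 0 -0.0783 60'
python3 -m creep '0 0 0 0 0 0 40;0 0 0 0 0 0 40'
python3 - <<'E'
from h import *
np.set_printoptions(precision=2,suppress=True)
i=snap("wrist","w1"); print(i['origin'],i['rotation'],readout.get_obs()['joint_positions'])
E
```

```text
time: 0.82
tool_pos: [317.3, 278.0, 296.2]
tcp_rot: [3.142, 0.0, 2.194]
contact_force: [1.1, 0.3, 0.2]
grip_width: 92.0
finger_force: 0.0
time: 1.48
tool_pos: [470.2, 58.7, 300.1]
tcp_rot: [-3.141, -0.0, 1.567]
contact_force: [-0.2, -0.2, 0.1]
grip_width: 82.7
finger_force: 0.0
time: 1.65
tool_pos: [470.0, 59.2, 299.7]
tcp_rot: [-3.141, -0.0, 1.569]
contact_force: [-0.0, 0.9, 0.2]
grip_width: 69.5
finger_force: 0.0
[471.85 136.66 393.75] [-0.29  0.   -0.  ] [-0.03  0.24  1.65  0.    1.26 -0.03]
```

View pics/w1.png

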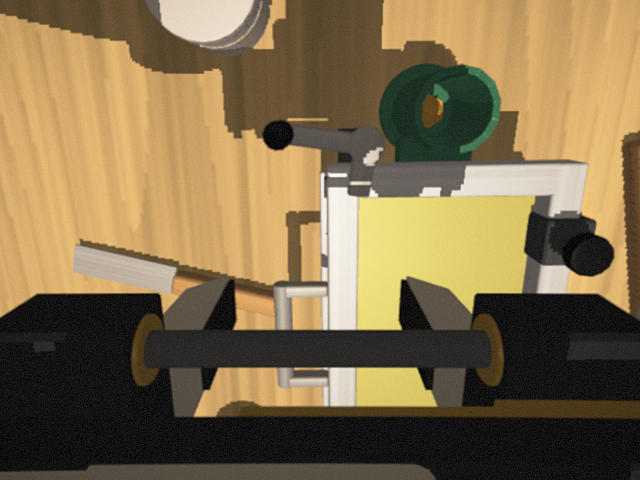

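The wrist view shows the knob top at (278,134), the pin near (368,145), the bar at u≈284 over v 290–378, and the left bore at (468,108).

Run:
```python
from h import *; import pickle
np.set_printoptions(precision=1,suppress=True)
i=pickle.load(open("pics/w1.pkl","rb"))
for n,u,v,z in [("knob",278,134.5,156),("pin",366,140,142),("barA",284,290,109),("barB",284,379,109),("boreL rim",466,109,100),("frame FL",327,165,116),("frame BL",586,161,116)]: print(n,px("wrist",u,v,z,i))
```

```text
knob [449.1 124.4 156. ]
pin [500.9 120.4 142. ]
barA [445.8   6.6 109. ]
barB [443.8 -72.3 109. ]
boreL rim [573.8 138.2 100. ]
frame FL [477.9 102.2 116. ]
frame BL [651.7 104.2 116. ]
```

```bash
python3 -m creep '-0.0108 0.032 0 0 0 0 40;-0.0107 0.0318 0 0 0 0 40;0 0 -0.03 0 0 0 40;0 0 -0.03 0 0 0 40;0 0 -0.025 0 0 0 40;0 0 -0.0127 0 0 0 40;0 0 0 0 0 0 40;0 0 0 0 0 0 0'
python3 -m creep '0 0 0 0 0 0 0;0 0 0 0 0 0 0;0 0 0 0 0 0 0;0 0 0 0 0 0 0'
python3 - <<'E'
from h import *
snap("scene","s1",(270,150,450,300),3)
E
```

```text
time: 2.37
tool_pos: [447.3, 125.1, 202.6]
tcp_rot: [-3.14, -0.0, 1.573]
contact_force: [0.7, -0.0, 0.4]
grip_width: 33.8
finger_force: 0.0
time: 2.7
tool_pos: [446.9, 124.5, 203.5]
tcp_rot: [-3.14, -0.0, 1.571]
contact_force: [-6.9, 1.4, 6.3]
grip_width: 16.0
finger_force: 30.0
```

View pics/s1.png

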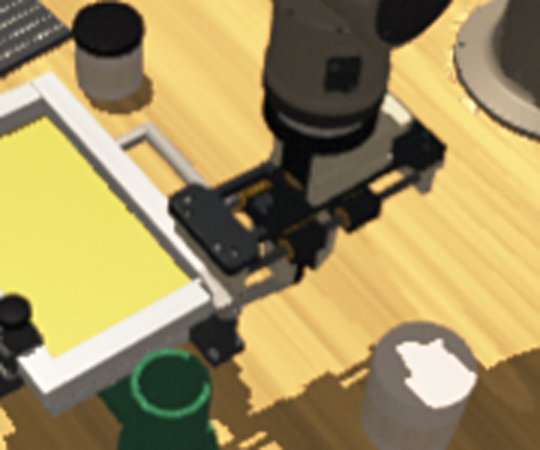

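Knob gripped. Now I'll swing it out along the arc.

```bash
python3 -m creep '0.0019 0.0095 0 0 0 0 0;0.0035 0.009 0 0 0 0 0;0.0051 0.0083 0 0 0 0 0;0.0064 0.0072 0 0 0 0 0'
python3 -m creep '0.0075 0.0059 0 0 0 0 0;0.0087 0.0047 0 0 0 0 0;0.0089 0.0029 0 0 0 0 0;0.0098 0.0014 0 0 0 0 0;0.0015 0 0 0 0 0 0;0 0 0 0 0 0 0;0 0 0 0 0 0 0'
python3 -c "
from h import *
snap('top','t1',(250,220,350,320),4)"
```

```text
time: 3.08
tool_pos: [461.4, 159.1, 203.2]
tcp_rot: [-3.133, -0.001, 1.57]
contact_force: [-16.6, 5.9, 13.3]
grip_width: 16.2
finger_force: 30.0
time: 3.67
tool_pos: [500.7, 175.2, 203.1]
tcp_rot: [-3.141, -0.004, 1.571]
contact_force: [-2.1, 10.1, -1.6]
grip_width: 16.0
finger_force: 30.0
```

```bash
python3 -m creep '0 0 0 0 0 0 40;0 0 0 0 0 0 40;0 0 0 0 0 0 40;0 0 0.02 0 0 0 40;0 0 0.03 0 0 0 40;0 0 0.04 0 0 0 24'
python3 -m creep '-0.0073 -0.0344 0 0 0 0 24;-0.0073 -0.0344 0 0 0 0 24;-0.0073 -0.0344 0 0 0 0 24;-0.0073 -0.0344 0 0 0 0 24;-0.0073 -0.0344 0 0 0 0 24;-0.0073 -0.0344 0 0 0 0 24;-0.0073 -0.0344 -0.015 0 0 0 24;-0.0073 -0.0344 -0.015 0 0 0 24'
python3 -m creep '0 0 0 0 0 0 24;0 0 0 0 0 0 24'
python3 - <<'E'
from h import *
np.set_printoptions(precision=1,suppress=True)
i=snap("wrist","w2"); o=readout.get_obs(); print(o['tool_pos'],o['tcp_rot'])
E
```

```text
time: 4.22
tool_pos: [500.5, 172.4, 291.7]
tcp_rot: [-3.137, 0.001, 1.571]
contact_force: [0.7, -0.3, -0.6]
grip_width: 33.5
finger_force: 0.0
time: 4.88
tool_pos: [442.9, -104.3, 263.5]
tcp_rot: [3.138, 0.002, 1.571]
contact_force: [0.6, -1.1, -0.3]
grip_width: 22.6
finger_force: 0.0
time: 5.05
tool_pos: [442.5, -103.8, 262.4]
tcp_rot: [-3.141, -0.0, 1.567]
contact_force: [1.0, -0.2, 0.9]
grip_width: 22.0
finger_force: 0.0
[ 443.  -102.7  262.9] [ 3.1 -0.   1.6]
```

View pics/w2.png

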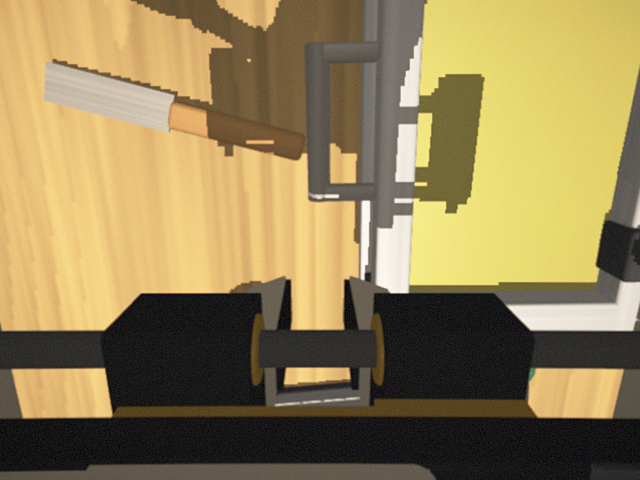

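The bar spans u 306–330, centre (318,120), with the fingers' midline at u≈318–319, so the tool is already in line in x.

Run:
```python
from h import *; import pickle
np.set_printoptions(precision=1,suppress=True)
i=pickle.load(open("pics/w2.pkl","rb")); print(i['origin'],i['rotation'])
for u,v,z in [(318,45,104),(318,120,104),(317.5,195,104),(395,120,116),(363,120,104)]: print(px("wrist",u,v,z,i))
```

```text
[444.4 -26.3 356.4] [-0.3  0.  -0. ]
[444.6  10.1 104. ]
[444.5 -30.8 104. ]
[444.  -76.3 104. ]
[488.3 -30.8 116. ]
[471.4 -31.  104. ]
```

```bash
python3 -m creep '0.0005 0.035 0 0 0 0 24;0.0005 0.035 0 0 0 0 24;0 0 -0.03 0 0 0 24;0 0 -0.03 0 0 0 24;0 0 -0.02 0 0 0 24;0 0 -0.015 0 0 0 24;0 0 -0.0105 0 0 0 24;0 0 0 0 0 0 24'
python3 -m creep '0 0 0 0 0 0 0;0 0 0 0 0 0 0;0 0 0 0 0 0 0;0 0 0 0 0 0 0'
```

```text
time: 5.77
tool_pos: [443.6, -30.5, 155.9]
tcp_rot: [-3.139, -0.001, 1.573]
contact_force: [-0.8, -0.0, 0.3]
grip_width: 21.8
finger_force: 0.0
time: 6.1
tool_pos: [443.1, -31.3, 157.6]
tcp_rot: [-3.14, -0.001, 1.572]
contact_force: [-4.9, 3.3, -0.2]
grip_width: 13.0
finger_force: 30.0
```

```bash
python3 -c "
import numpy as np
t=np.linspace(0,1.64,25);d=np.diff(np.c_[-.215*np.cos(t),.215*np.sin(t)],axis=0).round(4)
for r in d: print(r)"
```

```text
[0.0005 0.0147]
[0.0015 0.0146]
[0.0025 0.0145]
[0.0035 0.0143]
[0.0044 0.014 ]
[0.0054 0.0137]
[0.0063 0.0133]
[0.0072 0.0128]
[0.0081 0.0123]
[0.0089 0.0117]
[0.0097 0.0111]
[0.0104 0.0104]
[0.0111 0.0096]
[0.0117 0.0089]
[0.0123 0.008 ]
[0.0128 0.0072]
[0.0133 0.0063]
[0.0137 0.0054]
[0.014  0.0044]
[0.0143 0.0035]
[0.0145 0.0025]
[0.0146 0.0015]
[0.0147 0.0005]
[ 0.0147 -0.0005]
```

```bash
python3 -m creep '0.0005 0 0.0147 0 0 0 0;0.0015 0 0.0146 0 0 0 0;0.0025 0 0.0145 0 0 0 0;0.0035 0 0.0143 0 0 0 0;0 0 0 0 0 0 0'
python3 -m creep '0.0044 0 0.014 0 0 0 0;0.0054 0 0.0137 0 0 0 0;0.0063 0 0.0133 0 0 0 0;0.0072 0 0.0128 0 0 0 0;0.0081 0 0.0123 0 0 0 0;0.0089 0 0.0117 0 0 0 0'
```

```text
time: 6.52
tool_pos: [451.1, -31.2, 217.4]
tcp_rot: [-3.14, -0.001, 1.572]
contact_force: [-8.9, 2.7, 2.0]
grip_width: 13.2
finger_force: 30.0
time: 7.02
tool_pos: [488.7, -30.9, 293.4]
tcp_rot: [-3.131, -0.002, 1.572]
contact_force: [-16.4, 3.1, 3.4]
grip_width: 13.2
finger_force: 30.0
```

```bash
python3 -m creep '0.0097 0 0.0111 0 0 0 0;0.0104 0 0.0104 0 0 0 0;0.0111 0 0.0096 0 0 0 0;0.0117 0 0.0089 0 0 0 0;0.0123 0 0.008 0 0 0 0;0.0128 0 0.0072 0 0 0 0;0.0133 0 0.0063 0 0 0 0'
python3 -m creep '0.0137 0 0.0054 0 0 0 0;0.014 0 0.0044 0 0 0 0;0.0143 0 0.0035 0 0 0 0;0.0145 0 0.0025 0 0 0 0;0.0146 0 0.0015 0 0 0 0;0.0147 0 0.0005 0 0 0 0;0.0147 0 -0.0005 0 0 0 0;0 0 0 0 0 0 0'
```

```text
time: 7.6
tool_pos: [571.9, -30.4, 358.4]
tcp_rot: [-3.141, -0.002, 1.572]
contact_force: [-10.2, 6.3, 12.0]
grip_width: 13.3
finger_force: 30.1
time: 8.27
tool_pos: [676.0, -30.6, 373.8]
tcp_rot: [3.136, -0.001, 1.573]
contact_force: [4.1, 3.3, 2.0]
grip_width: 13.2
finger_force: 30.0
```

```bash
python3 -m creep '0 0 0 0 0 0 24;0 0 0 0 0 0 24;0 0 0 0 0 0 24;0 0 0.02 0 0 0 24;0 0 0.02 0 0 0 24;-0.03 -0.01 0 0 0 0 60;-0.035 -0.01 0 0 0 0 60;-0.035 -0.01 0 0 0 0 60'
python3 -m creep '-0.03 -0.01 -0.015 0 0 0 60;0 0 -0.01 0 0 0 60;0 0 0 0 0 0 60'
python3 - <<'E'
from h import *
i=snap("wrist","w3"); snap("top","t3")
E
```

```text
time: 8.93
tool_pos: [572.8, -62.6, 411.3]
tcp_rot: [-3.141, 0.0, 1.571]
contact_force: [0.3, -1.4, 0.6]
grip_width: 37.5
finger_force: 0.0
time: 9.18
tool_pos: [541.7, -72.6, 385.8]
tcp_rot: [-3.139, -0.0, 1.569]
contact_force: [0.2, 0.5, 0.3]
grip_width: 53.9
finger_force: 0.0
```

View pics/w3.png

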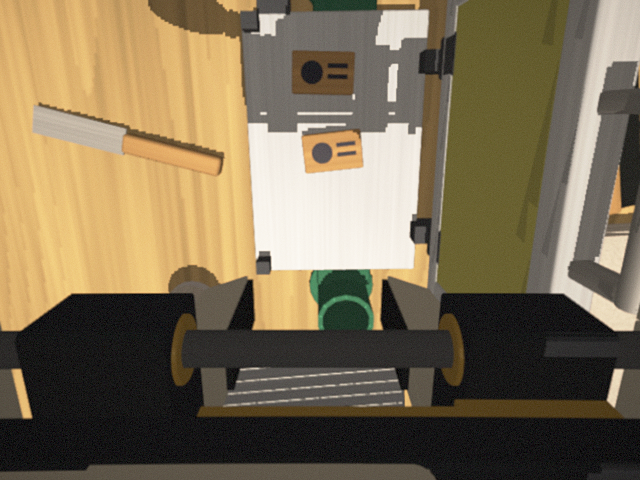

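Two blocks lie on the bed, centres at (323,73) and (333,151), and no third one is visible. The long axes run along press x.

Run:
```python
from h import *; import pickle
np.set_printoptions(precision=1,suppress=True)
i=pickle.load(open("pics/w3.pkl","rb")); print(i['origin'])
def blk(c):
    P=np.array([px("wrist",u,v,88,i) for u,v in c]); m=P.mean(0)
    e=(P[1]-P[0]+P[2]-P[3])/2; w=(P[0]-P[3]+P[1]-P[2])/2
    print("blk",m,"len",np.linalg.norm(e),np.linalg.norm(w),"yaw",np.arctan2(e[1],e[0]))
blk([(292,51),(355,51),(354,95),(292,94)]); blk([(303,134),(361,130),(363,166),(306,173)])
print("boreR",px("wrist",345,313,100,i))
print("bed",[px("wrist",u,v,70,i) for u,v in [(244,11),(429,10),(413,268),(258,270)]])
im=cv2.imread("pics/t3_raw.png")
cv2.imwrite("pics/t3c.png",cv2.resize(im[180:330,290:540],None,fx=3,fy=3))
```

```text
[543.6   4.9 479.8]
blk [547.7  38.4  88. ] len 56.17074708109736 36.320341458768205 yaw -0.009525101144697649
blk [557.4 -30.4  88. ] len 54.71731562162403 35.078954392795204 yaw 0.09327721151247657
boreR [ 570.8 -194.3  100. ]
bed [array([476.3,  91.9,  70. ]), array([642.8,  92.2,  70. ]), array([ 645.2, -156.3,   70. ]), array([ 477.9, -158.7,   70. ])]
```

```bash
python3 -m creep '0.002 0.005 0 0 0 0.119 52;0.002 0.005 0 0 0 0.119 52;0.002 0.005 0 0 0 0.119 52;0.002 0.005 0 0 0 0.119 52;0.002 0.005 -0.02 0 0 0.119 52;0.002 0.005 -0.02 0 0 0.119 52;0.002 0.006 -0.02 0 0 0.119 52;0.002 0.006 -0.02 0 0 0.119 52'
python3 -m creep '0 0 -0.02 0 0 0.119 52;0 0 -0.02 0 0 0.119 52;0 0 -0.02 0 0 0.119 52;0 0 -0.02 0 0 0.119 52;0 0 -0.01 0 0 0.119 52;0 0 0 0 0 0.119 52;0 0 0 0 0 0 52'
python3 -c "
from h import *
np.set_printoptions(precision=1,suppress=True)
i=snap('wrist','w4'); o=readout.get_obs(); print(o['tool_pos'],o['tcp_rot']); print(i)"
```

```text
time: 9.95
tool_pos: [561.6, -29.7, 306.6]
tcp_rot: [3.141, 0.002, 2.529]
contact_force: [-0.5, 0.2, -0.1]
grip_width: 47.9
finger_force: 0.0
time: 10.53
tool_pos: [561.3, -29.9, 216.3]
tcp_rot: [3.142, -0.0, -3.041]
contact_force: [-0.4, -0.4, 0.4]
grip_width: 47.6
finger_force: 0.0
[561.4 -30.  216.9] [-3.1  0.  -3. ]
{'fx': 406.19988788572226, 'fy': 406.19988788572226, 'cx': 317.1270577421495, 'cy': 232.23367745844916, 'D': array([0., 0., 0., 0., 0.]), 'origin': array([486.5, -36.9, 310.4]), 'rotation': array([-0.3, -0. ,  1.7])}
```

View pics/w4.png

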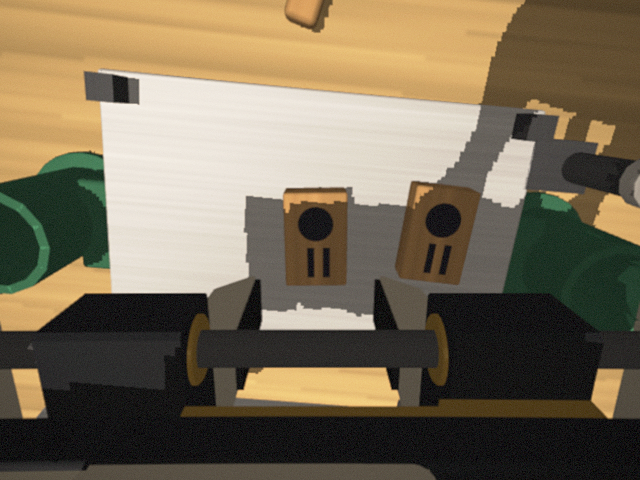

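Block B lies between the fingers at u 286–347. Its top face runs from about v 206 to 284, and block A is at upper right.

Run:
```python
from h import *; import pickle
np.set_printoptions(precision=1,suppress=True)
i=pickle.load(open("pics/w4.pkl","rb"))
for c in ([(286,206),(347,204),(347,284),(287,284)],[(411,196),(475,206),(461,283),(397,275)]):
  P=np.array([px("wrist",u,v,88,i) for u,v in c]); print(P.mean(0),np.linalg.norm(P[1]-P[0]),np.linalg.norm(P[2]-P[1]), np.arctan2(*(P[2]-P[1]+P[3]-P[0])[1::-1]))
```

```text
[559.8 -29.6  88. ] 34.155259243921456 48.47195801707562 0.10662446799763584
[550.3  38.1  88. ] 36.47725200463527 46.6676876385918 0.012517683096450096
```

```bash
python3 -m creep '-0.003 0 -0.025 0 0 0 52;0 0 -0.025 0 0 0 52;0 0 -0.018 0 0 0 52;0 0 -0.009 0 0 0 52;0 0 0 0 0 0 52;0 0 0 0 0 0 0;0 0 0 0 0 0 0;0 0 0 0 0 0 0'
python3 -m creep '0 0 0 0 0 0 0;0 0 0 0 0 0 0;0 0 0.02 0 0 0 0;0 0 0.03 0 0 0 0;0 0 0.03 0 0 0 0;0 0 0 0 0 0 0'
```

```text
time: 11.25
tool_pos: [558.1, -30.3, 141.2]
tcp_rot: [-3.141, 0.003, -3.047]
contact_force: [0.0, 0.1, 0.8]
grip_width: 35.6
finger_force: 30.0
time: 11.75
tool_pos: [559.4, -30.6, 225.7]
tcp_rot: [-3.139, 0.01, -3.046]
contact_force: [1.1, 0.2, 0.0]
grip_width: 35.2
finger_force: 30.0
```

```bash
python3 -m creep '0.002 -0.0335 0 0 0 0 0;0.002 -0.0335 0 0 0 0 0;0.002 -0.0335 0 0 0 0 0;0.002 -0.0335 0 0 0 0 0;0.002 -0.0335 0 0 0 0 0;0.002 -0.0335 0 0 0 0 0;0.002 -0.0335 0 0 0 0 0;0.002 -0.0335 0 0 0 0 0'
python3 -m creep '0.002 -0.0335 0 0 0 0 0;0.002 -0.0335 -0.01 0 0 0 0;0 0 -0.03 0 0 0 0;0 0 -0.03 0 0 0 0;0 0 -0.03 0 0 0 0;0 0 -0.02 0 0 0 0;0 0 -0.01 0 0 0 0;0 0 0 0 0 0 0'
```

```text
time: 12.42
tool_pos: [572.7, -299.7, 219.4]
tcp_rot: [3.141, -0.0, -3.046]
contact_force: [0.2, 1.1, -0.1]
grip_width: 35.6
finger_force: 30.0
time: 13.08
tool_pos: [575.9, -364.3, 86.6]
tcp_rot: [3.138, -0.004, -3.046]
contact_force: [-1.0, 0.6, -0.3]
grip_width: 35.7
finger_force: 30.0
```

```bash
python3 -m creep '0 0 -0.004 0 0 0 0;0 0 -0.003 0 0 0 0;0 0 -0.002 0 0 0 0;0 0 0 0 0 0 0'
python3 -m creep '0 0 0 0 0 0 0'
```

```text
time: 13.42
tool_pos: [577.4, -365.3, 81.6]
tcp_rot: [-3.141, 0.001, -3.046]
contact_force: [-0.1, 0.6, -0.7]
grip_width: 35.8
finger_force: 30.0
time: 13.5
tool_pos: [577.4, -365.3, 81.6]
tcp_rot: [-3.141, 0.001, -3.046]
contact_force: [-0.0, 0.9, 0.2]
grip_width: 35.5
finger_force: 30.0
```

```bash
python3 -m creep '0 0 -0.0015 0 0 0 0;0 0 0 0 0 0 52;0 0 0 0 0 0 52;0 0 0 0 0 0 52;0 0 0.03 0 0 0 52;0 0 0.04 0 0 0 52;0 0 0.04 0 0 0 52;-0.002 0.035 0.03 0 0 0 52'
python3 -m creep '-0.002 0.0368 0 0 0 -0.0125 52;-0.002 0.0368 0 0 0 -0.0125 52;-0.002 0.0368 0 0 0 -0.0125 52;-0.002 0.0368 0 0 0 -0.0125 52;-0.002 0.0368 0 0 0 -0.0125 52;-0.002 0.0368 0 0 0 -0.0125 52;-0.002 0.0368 0 0 0 -0.0125 52;-0.002 0.0368 0 0 0 -0.0125 52'
python3 -m creep '-0.002 0.0368 0 0 0 0 52;-0.001 0.0368 0 0 0 0 52;0 0 0 0 0 0 52;0 0 0 0 0 0 52'
python3 -c "
from h import *
np.set_printoptions(precision=1,suppress=True)
i=snap('wrist','w5'); o=readout.get_obs(); print(o['tool_pos'],o['tcp_rot'])"
```

```text
time: 14.17
tool_pos: [575.6, -338.4, 220.0]
tcp_rot: [-3.136, 0.004, -3.05]
contact_force: [0.5, -0.5, 0.8]
grip_width: 48.1
finger_force: 0.0
time: 14.83
tool_pos: [558.9, -37.5, 216.5]
tcp_rot: [3.142, 0.0, 3.136]
contact_force: [0.3, 0.4, 0.8]
grip_width: 47.7
finger_force: 0.0
time: 15.17
tool_pos: [556.2, 36.3, 216.4]
tcp_rot: [-3.142, 0.0, 3.141]
contact_force: [-0.4, 0.2, 0.2]
grip_width: 47.6
finger_force: 0.0
[556.3  34.8 216.4] [-3.1  0.   3.1]
```

View pics/w5.png

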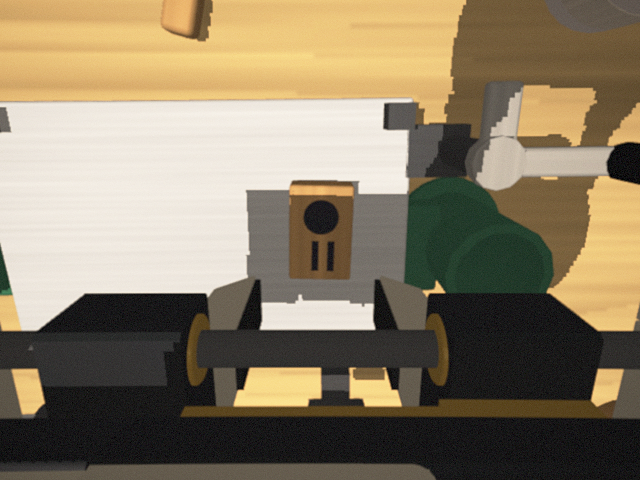

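Block A is centred between the fingers (u 290–352) and undisturbed, and the lever points fully left.

```bash
python3 -m creep '0 0.002 -0.025 0 0 0 52;0 0 -0.025 0 0 0 52;0 0 -0.018 0 0 0 52;0 0 -0.0085 0 0 0 52;0 0 0 0 0 0 52;0 0 0 0 0 0 0;0 0 0 0 0 0 0;0 0 0 0 0 0 0'
python3 -m creep '0 0 0 0 0 0 0;0 0 0 0 0 0 0;0 0 0.02 0 0 0 0;0 0 0.03 0 0 0 0;0 0 0.03 0 0 0 0;0 0 0 0 0 0 0;-0.007 -0.034 0 0 0 0.01 0;-0.007 -0.034 0 0 0 0.01 0'
python3 -m creep '-0.007 -0.034 0 0 0 0.01 0;-0.007 -0.034 0 0 0 0.01 0;-0.007 -0.034 0 0 0 0.01 0;-0.007 -0.034 0 0 0 0.01 0;-0.007 -0.034 0 0 0 0.01 0;-0.007 -0.034 0 0 0 0.01 0;-0.007 -0.034 0 0 0 0.01 0;-0.007 -0.034 0 0 0 0 0'
python3 -m creep '-0.007 -0.034 0 0 0 0 0;-0.007 -0.034 -0.01 0 0 0 0;0 0 -0.03 0 0 0 0;0 0 -0.03 0 0 0 0;0 0 -0.03 0 0 0 0;0 0 -0.02 0 0 0 0;0 0 -0.01 0 0 0 0;0 0 0 0 0 0 0'
```

```text
time: 15.88
tool_pos: [557.1, 36.1, 141.1]
tcp_rot: [-3.142, 0.002, 3.136]
contact_force: [-0.3, 0.3, -0.7]
grip_width: 35.7
finger_force: 29.8
time: 16.55
tool_pos: [542.4, -30.8, 220.5]
tcp_rot: [-3.142, 0.002, -3.122]
contact_force: [0.4, -1.0, -1.2]
grip_width: 35.7
finger_force: 29.8
time: 17.22
tool_pos: [485.7, -305.0, 219.8]
tcp_rot: [3.141, 0.0, -3.056]
contact_force: [0.8, -0.2, -1.3]
grip_width: 35.4
finger_force: 29.8
time: 17.88
tool_pos: [471.4, -370.5, 87.4]
tcp_rot: [3.138, -0.003, -3.056]
contact_force: [-0.9, 0.2, -0.9]
grip_width: 35.4
finger_force: 29.8
```

```bash
python3 -m creep '0 0 -0.005 0 0 0 0;0 0 -0.0035 0 0 0 0;0 0 -0.002 0 0 0 0;0 0 0 0 0 0 0;0 0 0 0 0 0 52;0 0 0 0 0 0 52;0 0 0 0 0 0 52;0 0 0.02 0 0 0 52'
python3 -m creep '0 0 0.04 0 0 -0.11 52;0 0 0.04 0 0 -0.11 52;0 0 0.04 0 0 -0.11 52;0 0 0.04 0 0 -0.11 52;0 0 0.04 0 0 -0.11 52;0 0 0.04 0 0 -0.11 52;0 0 0.04 0 0 -0.11 52;0 0 0.04 0 0 -0.11 24'
python3 -m creep '0.0125 0.038 0 0 0 -0.11 24;0.0125 0.038 0 0 0 -0.11 24;0.0125 0.038 0 0 0 -0.11 24;0.0125 0.038 0 0 0 -0.11 24;0.0125 0.038 0 0 0 -0.11 24;0.0125 0.038 0 0 0 -0.11 24;0.0125 0.038 0 0 0 -0.11 24;0 0 0 0 0 0 24'
python3 -c "
from h import *
np.set_printoptions(precision=1,suppress=True)
i=snap('wrist','w6');snap('top','t6'); o=readout.get_obs(); print(o['tool_pos'],o['tcp_rot'])
a=cv2.imread('pics/w6_raw.png');b=cv2.imread('pics/t6_raw.png')
cv2.imwrite('pics/c6.png',np.hstack([cv2.resize(a,(400,300)),cv2.resize(b[180:330,280:480+60],(400,231))[:300] if 0 else cv2.resize(b[150:345,280:540],(400,300))]))"
```

```text
time: 18.55
tool_pos: [470.9, -370.2, 96.4]
tcp_rot: [3.136, -0.004, -3.056]
contact_force: [-1.6, 0.5, 0.3]
grip_width: 48.2
finger_force: 0.0
time: 19.22
tool_pos: [471.9, -371.1, 421.7]
tcp_rot: [3.142, 0.001, 2.342]
contact_force: [0.1, -1.2, -0.0]
grip_width: 44.4
finger_force: 0.0
time: 19.88
tool_pos: [561.1, -99.1, 419.6]
tcp_rot: [3.14, -0.003, 1.576]
contact_force: [-0.7, 0.2, 0.4]
grip_width: 22.0
finger_force: 0.0
[ 560.  -104.1  419.4] [3.1 0.  1.6]
```

View pics/c6.png

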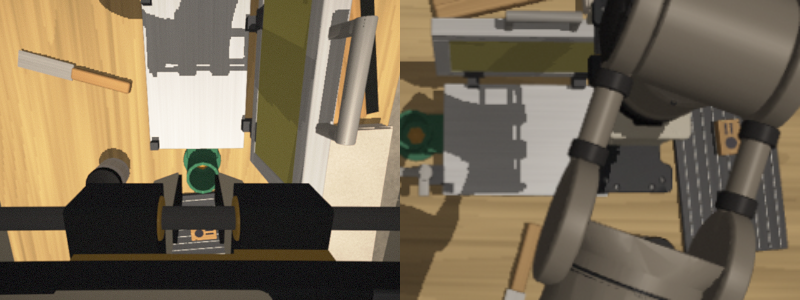

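The bed is empty and a block is visible on the tray, so I'll go back to the bar.

```bash
python3 -m creep '0.029 0.018 0.002 0 0 0 24;0.029 0.018 0.002 0 0 0 24;0.029 0.018 0 0 0 0 24;0.029 0.018 0 0 0 0 24;0 0 0 0 0 0 24;0 0 0 0 0 0 24'
python3 -c "
from h import *
np.set_printoptions(precision=1,suppress=True)
o=readout.get_obs(); print(o['tool_pos'],o['tcp_rot'])"
```

```text
time: 20.48
tool_pos: [676.9, -34.6, 420.8]
tcp_rot: [-3.138, -0.0, 1.578]
contact_force: [-0.6, -0.1, 0.4]
grip_width: 21.9
finger_force: 0.0
[676.9 -34.6 420.8] [-3.1 -0.   1.6]
```

```bash
python3 -m creep '0 0 -0.02 0 0 0 24;0 0 -0.015 0 0 0 24;0 0 -0.0115 0 0 0 24;0 0 0 0 0 0 24;0 0 0 0 0 0 0;0 0 0 0 0 0 0;0 0 0 0 0 0 0'
python3 -m creep '-0.0147 0 0.0005 0 0 0 0;-0.0147 0 -0.0005 0 0 0 0;-0.0146 0 -0.0015 0 0 0 0;-0.0145 0 -0.0025 0 0 0 0;-0.0143 0 -0.0035 0 0 0 0;-0.014 0 -0.0044 0 0 0 0'
python3 -m creep '-0.0137 0 -0.0054 0 0 0 0;-0.0133 0 -0.0063 0 0 0 0;-0.0128 0 -0.0072 0 0 0 0;-0.0123 0 -0.008 0 0 0 0;-0.0117 0 -0.0089 0 0 0 0;-0.0111 0 -0.0096 0 0 0 0'
```

```text
time: 21.07
tool_pos: [675.7, -34.9, 378.4]
tcp_rot: [3.139, 0.002, 1.576]
contact_force: [-0.2, -2.4, 1.6]
grip_width: 13.0
finger_force: 30.0
time: 21.57
tool_pos: [589.7, -35.0, 367.6]
tcp_rot: [3.133, 0.003, 1.576]
contact_force: [2.8, -3.8, 4.6]
grip_width: 12.8
finger_force: 30.0
time: 22.07
tool_pos: [514.7, -35.1, 321.9]
tcp_rot: [3.135, 0.004, 1.577]
contact_force: [2.8, -6.8, 2.0]
grip_width: 13.2
finger_force: 30.0
```

```bash
python3 -m creep '-0.0104 0 -0.0104 0 0 0 0;-0.0097 0 -0.0111 0 0 0 0;-0.0089 0 -0.0117 0 0 0 0;-0.0081 0 -0.0123 0 0 0 0;-0.0072 0 -0.0128 0 0 0 0;-0.0063 0 -0.0133 0 0 0 0;0 0 0 0 0 0 0'
python3 -m creep '-0.0054 0 -0.0137 0 0 0 0;-0.0044 0 -0.014 0 0 0 0;-0.0035 0 -0.0143 0 0 0 0;-0.0025 0 -0.0145 0 0 0 0;0 0 0 0 0 0 0'
```

```text
time: 22.65
tool_pos: [462.3, -35.5, 247.4]
tcp_rot: [-3.141, 0.004, 1.577]
contact_force: [-1.7, -9.7, -4.3]
grip_width: 13.1
finger_force: 30.0
time: 23.07
tool_pos: [445.9, -35.4, 190.1]
tcp_rot: [-3.137, 0.003, 1.578]
contact_force: [-6.3, -11.7, -4.5]
grip_width: 12.8
finger_force: 30.0
```

```bash
python3 -m creep '-0.0015 0 -0.0146 0 0 0 0;-0.0005 0 -0.01 0 0 0 0;0 0 0 0 0 0 0'
python3 -m creep '0 0 -0.005 0 0 0 0;0 0 0 0 0 0 0'
python3 -m creep '0 0 -0.003 0 0 0 0;0 0 0 0 0 0 0'
```

```text
time: 23.32
tool_pos: [443.6, -35.3, 165.6]
tcp_rot: [-3.136, 0.003, 1.578]
contact_force: [-8.8, -13.0, -4.6]
grip_width: 13.2
finger_force: 30.0
time: 23.48
tool_pos: [443.4, -35.2, 161.2]
tcp_rot: [-3.136, 0.003, 1.579]
contact_force: [-8.8, -12.6, -4.5]
grip_width: 12.8
finger_force: 30.0
time: 23.65
tool_pos: [443.4, -35.2, 158.5]
tcp_rot: [-3.136, 0.003, 1.579]
contact_force: [-9.8, -13.0, -3.7]
grip_width: 13.0
finger_force: 30.0
```

```bash
python3 -m creep '0 0 -0.002 0 0 0 0;0 0 0 0 0 0 0'
python3 -m creep '0 0 -0.002 0 0 0 0;0 0 0 0 0 0 0'
```

```text
time: 23.82
tool_pos: [443.4, -35.3, 156.7]
tcp_rot: [-3.136, 0.003, 1.579]
contact_force: [-11.6, -12.8, -2.1]
grip_width: 13.2
finger_force: 30.0
time: 23.98
tool_pos: [443.4, -35.3, 155.5]
tcp_rot: [-3.136, 0.003, 1.579]
contact_force: [-13.1, -12.3, 8.6]
grip_width: 12.8
finger_force: 30.0
```

```bash
python3 -m creep '0 0 0 0 0 0 24;0 0 0 0 0 0 24;0 0 0 0 0 0 24;0 0 0.03 0 0 0 24;0 0 0.035 0 0 0 24;0 0 0.035 0 0 0 24;0 0.01 0.035 0 0 0 40'
python3 -m creep '0.0081 0.0285 0 0 0 0 40;0.0081 0.0285 0 0 0 0 40;0.0081 0.0285 0 0 0 0 40;0.0081 0.0285 0 0 0 0 40;0.0081 0.0285 0 0 0 0 40;0.0081 0.0285 0 0 0 0 40;0.0081 0.0285 0 0 0 0 40;0 0 0 0 0 0 40'
python3 -m creep '0 0 0 0 0 0 40'
```

```text
time: 24.57
tool_pos: [446.0, -24.2, 292.0]
tcp_rot: [3.14, 0.001, 1.576]
contact_force: [2.0, 0.3, 0.9]
grip_width: 25.4
finger_force: 0.0
time: 25.23
tool_pos: [503.4, 180.4, 290.2]
tcp_rot: [3.139, -0.002, 1.581]
contact_force: [-1.4, -0.1, 0.0]
grip_width: 36.7
finger_force: 0.0
time: 25.32
tool_pos: [502.6, 177.3, 289.9]
tcp_rot: [3.141, -0.0, 1.58]
contact_force: [-0.2, -0.3, 0.6]
grip_width: 36.7
finger_force: 0.0
```

```bash
python3 -m creep '-0.001 -0.002 -0.03 0 0 0 40;-0.001 0 -0.03 0 0 0 40;0 0 -0.018 0 0 0 40;0 0 -0.009 0 0 0 40;0 0 0 0 0 0 40;0 0 0 0 0 0 0;0 0 0 0 0 0 0;0 0 0 0 0 0 0'
python3 -m creep '0 0 0 0 0 0 0;-0.0098 -0.0014 0 0 0 0 0;-0.0089 -0.0029 0 0 0 0 0;-0.0087 -0.0047 0 0 0 0 0;-0.0075 -0.0059 0 0 0 0 0;0 0 0 0 0 0 0'
python3 -m creep '-0.0064 -0.0072 0 0 0 0 0;-0.0051 -0.0083 0 0 0 0 0;-0.0035 -0.009 0 0 0 0 0;-0.0019 -0.0095 0 0 0 0 0;0 0 0 0 0 0 0;0 0 0 0 0 0 0'
```

```text
time: 25.98
tool_pos: [501.2, 173.9, 204.4]
tcp_rot: [3.139, -0.001, 1.577]
contact_force: [-0.5, -0.3, -0.2]
grip_width: 21.1
finger_force: 0.0
time: 26.48
tool_pos: [466.2, 159.3, 204.5]
tcp_rot: [3.136, -0.001, 1.578]
contact_force: [1.5, 2.4, 3.1]
grip_width: 16.1
finger_force: 30.0
time: 26.98
tool_pos: [448.1, 125.2, 204.1]
tcp_rot: [-3.141, -0.001, 1.576]
contact_force: [-5.1, 1.6, 12.0]
grip_width: 16.2
finger_force: 30.0
```

```bash
python3 -m creep '0 -0.003 0 0 0 0 0;0 0 0 0 0 0 0;0 0 0 0 0 0 0'
python3 -m creep '0 -0.002 0 0 0 0 0;0 0 0 0 0 0 0;0 0 0 0 0 0 0'
```

```text
time: 27.23
tool_pos: [447.7, 122.7, 204.1]
tcp_rot: [-3.14, -0.001, 1.577]
contact_force: [-7.8, 2.9, 13.2]
grip_width: 16.4
finger_force: 30.0
time: 27.48
tool_pos: [447.4, 121.0, 204.1]
tcp_rot: [-3.139, -0.002, 1.577]
contact_force: [-8.5, 5.0, 15.1]
grip_width: 16.2
finger_force: 30.0
```

```bash
python3 -m creep '0 0 0 0 0 0 40;0 0 0 0 0 0 40;0 0 0 0 0 0 40;0 0 0.03 0 0 0 40;0 0 0.035 0 0 0 40;0 0 0.03 0 0 0 40'
python3 -m creep '0.0305 -0.0075 0 0.0956 0 0 40;0.0305 -0.0075 0 0.0956 0 0 40;0.0305 -0.0075 -0.02 0.0956 0 0 40;0.0305 -0.0075 -0.035 0 0 0 40;0 0 -0.02 0 0 0 40;0 0 0 0 0 0 40;0 0 0 0 0 0 40;0 0 0 0 0 0 40'
python3 -c "
from h import *
np.set_printoptions(precision=2,suppress=True)
o=readout.get_obs(); print(o['tool_pos'],o['tcp_rot']);i=snap('wrist','nl');snap('top','t7');snap('scene','s7'); print(i['origin'],i['rotation'])"
python3 -m creep '0 -0.034 0.015 0 0 0 40;0 -0.034 0.01 0 0 0 40;0 -0.034 0 0 0 0 40;0 -0.034 0 0 0 0 40;0 -0.034 0 0 0 0 40;0 -0.034 0 0 0 0 40;0 -0.034 0 0 0 0 40;0 -0.034 0 0 0 0 40'
python3 -m creep '0 -0.034 -0.01 0 0 0 40;0 -0.034 -0.015 0 0 0 40;0 0 0 0 0 0 40;0 0 0 0 0 0 40;0 0 0 0 0 0 40'
python3 -c "
from h import *
np.set_printoptions(precision=2,suppress=True)
o=readout.get_obs(); print(o['tool_pos'],o['tcp_rot']);i=snap('wrist','nr'); print(i['origin'],i['rotation'])
a=cv2.imread('pics/nl_raw.png');b=cv2.imread('pics/nr_raw.png');c=cv2.imread('pics/t7_raw.png');d=cv2.imread('pics/s7_raw.png')
f=lambda m:cv2.resize(m,(400,300),interpolation=2)
cv2.imwrite('pics/c7.png',np.vstack([np.hstack([f(a[140:320,200:440]),f(b[140:320,200:440])]),np.hstack([f(c[220:310,260:380]),f(d[120:300,180:420])])]))"
```

```text
time: 27.98
tool_pos: [448.6, 119.9, 299.2]
tcp_rot: [-3.141, 0.0, 1.577]
contact_force: [0.6, -0.1, -1.2]
grip_width: 36.7
finger_force: 0.0
time: 28.65
tool_pos: [567.2, 91.2, 228.1]
tcp_rot: [3.139, -0.287, 1.578]
contact_force: [0.5, 0.7, -0.0]
grip_width: 36.6
finger_force: 0.0
[567.17  91.22 228.11] [ 3.14 -0.29  1.58]
[568.13 139.45 340.13] [-0.   -0.    0.01]
time: 29.47
tool_pos: [567.0, -182.4, 253.6]
tcp_rot: [3.137, -0.285, 1.578]
contact_force: [0.1, 0.8, 0.3]
grip_width: 37.1
finger_force: 0.0
time: 29.88
tool_pos: [567.3, -248.5, 227.9]
tcp_rot: [3.139, -0.287, 1.578]
contact_force: [0.1, 0.0, 0.1]
grip_width: 36.9
finger_force: 0.0
[ 567.27 -248.51  227.88] [ 3.14 -0.29  1.58]
[ 568.24 -200.26  339.84] [-0.   -0.    0.01]
```

View pics/c7.png

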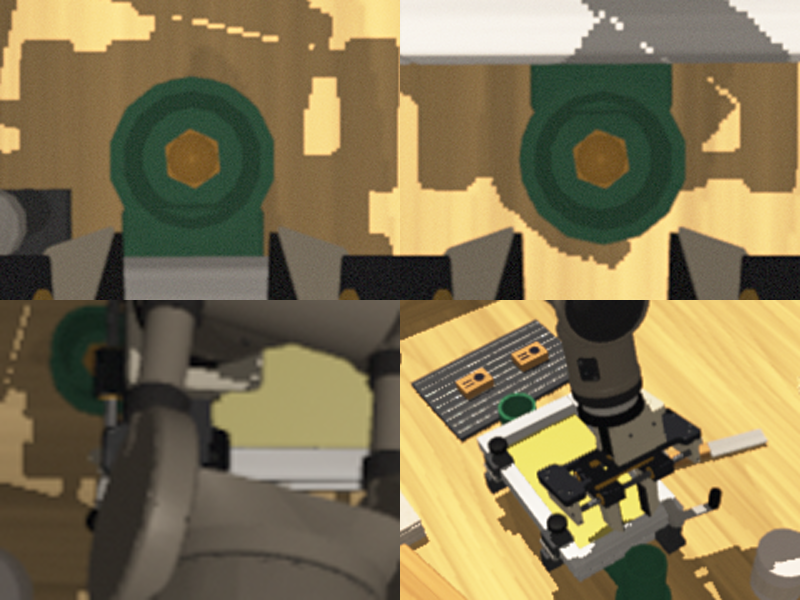

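Both nuts are visible down the bores, at crop (192,158) and (601,158), with flats near ±x. Two blocks lie print side up on the tray, and the frame is down with the latch arm pointing forward.

Run:
```python
from h import *; import pickle
from scipy.optimize import minimize
np.set_printoptions(precision=2,suppress=True)
for n in("nl","nr"):
    im=cv2.imread(f"pics/{n}_raw.png"); i=pickle.load(open(f"pics/{n}.pkl","rb"))
    hsv=cv2.cvtColor(im,cv2.COLOR_BGR2HSV)
    m=((hsv[...,0]>8)&(hsv[...,0]<28)&(hsv[...,1]>90)).astype(np.uint8)
    k,lab,st,ce=cv2.connectedComponentsWithStats(m)
    c0=np.array([315,235]) if n=="nl" else np.array([321,235])
    j=min(range(1,k),key=lambda j:np.linalg.norm(ce[j]-c0)+(1e3 if st[j,4]<200 else 0)); mm=(lab==j)
    ys,xs=np.nonzero(mm); c=ce[j]; C=px("wrist",*c,24,i)
    P=np.array([px("wrist",x,y,24,i)[:2] for x,y in zip(xs,ys)])
    yy,xx=np.mgrid[int(c[1])-35:int(c[1])+36,int(c[0])-35:int(c[0])+36]
    Q=np.array([px("wrist",x,y,24,i)[:2] for x,y in zip(xx.ravel(),yy.ravel())]); T=mm[yy,xx].ravel()
    def f(p):
        d=np.max([(Q-p[:2])@[np.cos(p[2]+a),np.sin(p[2]+a)] for a in np.arange(6)*np.pi/3],axis=0)
        return np.sum((1/(1+np.exp((d-p[3])/.4))-T)**2)
    best=min((minimize(f,[C[0],C[1],a,12],method="Nelder-Mead",options=dict(maxiter=2000)) for a in(-.35,-.15,.05,.25,.45)),key=lambda r:r.fun)
    print(n,c,st[j,4],best.x,best.fun)
    # bore ring: green outer
    g=((hsv[...,0]>60)&(hsv[...,0]<95)&(hsv[...,1]>80)&(hsv[...,2]>15))
    print("bore guess",px("wrist",*( (200+191.5*.6,140+153*.6) if n=="nl" else (200+202.5*.6,140+168*.6)),100,i))
```

```text
nl [314.96 234.68] 869 [567.17 137.33   0.1   12.32] 22.35204745538486
bore guess [567.34 139.53 100.  ]
nr [320.13 234.97] 869 [ 571.23 -202.66    0.17   12.31] 22.806157130868776
bore guess [ 571.34 -205.51  100.  ]
```

Run:
```python
from h import *; import pickle
np.set_printoptions(precision=2,suppress=True)
out=[]
for n,C in(("nl",(567.17,137.33)),("nr",(571.23,-202.66))):
    im=cv2.imread(f"pics/{n}_raw.png"); i=pickle.load(open(f"pics/{n}.pkl","rb"))
    hsv=cv2.cvtColor(im,cv2.COLOR_BGR2HSV)
    m=((hsv[...,0]>8)&(hsv[...,0]<28)&(hsv[...,1]>90))
    u0,v0=proj("wrist",[*C,24],i)[0].astype(int)
    yy,xx=np.mgrid[v0-30:v0+31,u0-30:u0+31]
    Q=np.array([px("wrist",x,y,24,i)[:2] for x,y in zip(xx.ravel(),yy.ravel())])-C; T=m[yy,xx].ravel()
    th=np.arctan2(Q[:,1],Q[:,0]); r=np.hypot(*Q.T); k=T&(r<20)
    # sixth harmonic of the mask -> vertex directions
    w=np.where(k,r**6,0); print(n,"vertex ang mod60 ->flat", (np.angle(np.sum(w*np.exp(6j*th)))/6)-np.pi/6, k.sum())
    for a in np.arange(-.5,.55,.1):
        d=np.max([Q@[np.cos(a+b),np.sin(a+b)] for b in np.arange(6)*np.pi/3],axis=0); print(round(a,1),int(((d<12.3)!=k).sum()),end=" | ")
    print()
    c=cv2.resize(im[v0-30:v0+30,u0-30:u0+30],(400,400),interpolation=cv2.INTER_CUBIC); out.append(c)
cv2.imwrite("pics/c8.png",np.hstack(out))
```

```text
nl vertex ang mod60 ->flat -0.9437123312845784 869
-0.5 125 | -0.4 128 | -0.3 127 | -0.2 113 | -0.1 84 | -0.0 46 | 0.1 7 | 0.2 39 | 0.3 79 | 0.4 106 | 0.5 118 | 
nr vertex ang mod60 ->flat -0.8794986566513201 869
-0.5 114 | -0.4 122 | -0.3 120 | -0.2 114 | -0.1 96 | -0.0 68 | 0.1 33 | 0.2 18 | 0.3 51 | 0.4 86 | 0.5 114 |
```

View pics/c8.png

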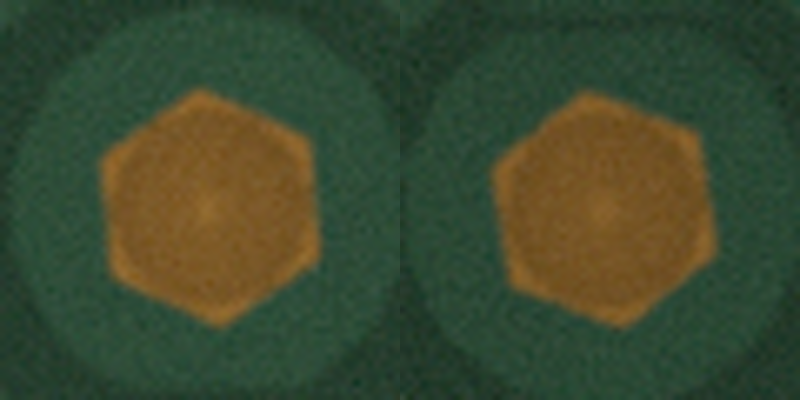

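The fits are confirmed: left nut flats at 0.10 rad, right nut at 0.17 rad. Now on to the key.

```bash
python3 -m creep '-0.0033 0.0369 0.02 0 0 0 80;-0.0033 0.0369 0.02 0 0 0 80;-0.0033 0.0369 0.02 0 0 0 80;-0.0033 0.0369 0.02 0 0 0 80;-0.0033 0.0369 0.02 0 0 0 80;-0.0033 0.0369 0.0025 0 0 0 80;-0.0033 0.0369 0 0 0 0 80;-0.0033 0.0369 0 0 0 0 80'
python3 -m creep '-0.0033 0.0369 0 0 0 0 80;-0.0033 0.0369 0 0 0 0 80;-0.0033 0.0369 0 0 0 0 80;-0.0033 0.0369 0 0 0 0 80;-0.0033 0.0369 0 0 0 0 50;-0.0033 0.0369 0 0 0 0 50;-0.0033 0.0369 0 0 0 0 50;-0.0033 0.0369 0 0 0 0 50'
python3 -m creep '0 0 0 0 0 0 50;0 0 0 0 0 0 50;0 0 0 0 0 0 50'
python3 - <<'E'
from h import *
np.set_printoptions(precision=2,suppress=True)
o=readout.get_obs(); print(o['tool_pos'],o['tcp_rot']);i=snap('wrist','k1',(160,80,480,300),2.5); print(i['origin'],i['rotation'])
E
```

```text
time: 30.6
tool_pos: [539.9, 47.5, 330.3]
tcp_rot: [3.136, -0.286, 1.581]
contact_force: [1.1, -0.3, -0.5]
grip_width: 73.7
finger_force: 0.0
time: 31.27
tool_pos: [512.5, 342.6, 329.9]
tcp_rot: [3.138, -0.288, 1.58]
contact_force: [0.5, -0.0, 0.5]
grip_width: 51.6
finger_force: 0.0
time: 31.52
tool_pos: [513.4, 340.1, 329.1]
tcp_rot: [3.139, -0.287, 1.58]
contact_force: [0.2, 0.5, -0.0]
grip_width: 46.3
finger_force: 0.0
[513.41 340.14 329.07] [ 3.14 -0.29  1.58]
[514.26 388.36 441.04] [-0.   -0.    0.01]
```

View pics/k1.png

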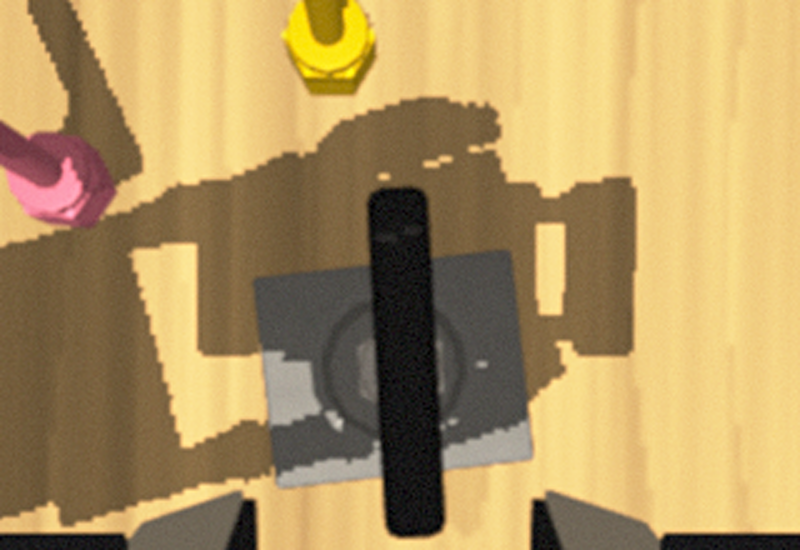

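The handle runs from crop (398,190) to (414,536), centre (406,362), and is tilted about 0.046 rad. The stand mouth ring is centred at about (394,367).

Run:
```python
from h import *; import pickle
np.set_printoptions(precision=2,suppress=True)
i=pickle.load(open("pics/k1.pkl","rb"))
g=lambda x,y,z:px("wrist",160+x/2.5,80+y/2.5,z,i)
a,b=g(398,190,184),g(414,536,184); print(a,b,np.linalg.norm(a-b),(a+b)/2,np.arctan2(*(a-b)[:2])*-1)
print("mouth",g(394,367,72));
```

```text
[515.65 436.39 184.  ] [520.46 348.9  184.  ] 87.62013485738913 [518.05 392.65 184.  ] 0.05486689655297932
mouth [515.36 393.04  72.  ]
```

```bash
python3 -m creep '0.001 0.017 0 -0.0957 0 0 50;0.001 0.017 0 -0.0957 0 0 50;0.002 0.0175 0 -0.0957 0 0 50;0 0 -0.03 0 0 0.045 50;0 0 -0.03 0 0 0 50;0 0 -0.02 0 0 0 50;0 0 0 0 0 0 50;0 0 0 0 0 0 50'
python3 -c "
from h import *
np.set_printoptions(precision=3,suppress=True)
i=snap('wrist','k2');o=readout.get_obs();print(o['tool_pos'],o['tcp_rot'])
im=cv2.imread('pics/k2_raw.png').max(2); 
print(''.join(' ' if x>45 else '#' for x in im[200,200:440]));print(''.join(' ' if x>45 else '#' for x in im[270,200:440]))"
```

```text
time: 32.23
tool_pos: [518.8, 389.7, 248.1]
tcp_rot: [-3.14, 0.001, 1.62]
contact_force: [0.9, -0.1, 1.2]
grip_width: 46.1
finger_force: 0.0
[519.352 390.183 249.776] [ 3.14 -0.    1.62]
                                                                                             #####################################                                                                                                              
                                                                                               ###################################
```

```bash
python3 -m creep '-0.0022 0.001 -0.015 0 0 0 50;0 0 -0.0155 0 0 0 50;0 0 0 0 0 0 50;0 0 0 0 0 0 0;0 0 0 0 0 0 0;0 0 0 0 0 0 0;0 0 0 0 0 0 0;0 0 0 0 0 0 0'
python3 -m creep '0 0 0.02 0 0 0 0;0 0 0.03 0 0 0 0;0 0 0.04 0 0 0 0;0 0 0.04 0 0 0 0;0 0 0.02 0 0 0 0;0 0 0 0 0 0 0;0 0 0 0 0 0 0'
python3 -c "
from h import *
np.set_printoptions(precision=3,suppress=True)
o=readout.get_obs();print(o['tool_pos'],o['tcp_rot']);snap('scene','s9',(360,200,520,320),4)"
```

```text
time: 32.95
tool_pos: [516.6, 392.0, 218.7]
tcp_rot: [3.14, -0.0, 1.622]
contact_force: [0.3, 1.0, -0.9]
grip_width: 16.9
finger_force: 0.0
time: 33.53
tool_pos: [516.3, 391.9, 368.1]
tcp_rot: [3.14, -0.0, 1.622]
contact_force: [-0.4, -0.1, -4.5]
grip_width: 16.1
finger_force: 30.0
[516.297 391.924 368.124] [ 3.14  -0.     1.622]
```

```bash
python3 -m creep '0.00615 -0.0319 0 0 0 0.0063 0;0.00615 -0.0319 0 0 0 0.0063 0;0.00615 -0.0319 0 0 0 0.0063 0;0.00615 -0.0319 0 0 0 0.0063 0;0.00615 -0.0319 0 0 0 0.0063 0;0.00615 -0.0319 0 0 0 0.0063 0;0.00615 -0.0319 0 0 0 0.0063 0;0.00615 -0.0319 0 0 0 0.0063 0'
python3 -m creep '0 0 -0.01 0 0 0 0;0 0 0 0 0 0 0;0 0 0 0 0 0 0'
python3 -c "
from h import *
np.set_printoptions(precision=3,suppress=True)
o=readout.get_obs();print(o['tool_pos'],o['tcp_rot']);snap('scene','s10',(240,160,440,310),4)"
```

```text
time: 34.25
tool_pos: [564.8, 135.1, 364.7]
tcp_rot: [-3.136, 0.0, 1.673]
contact_force: [-0.1, 0.8, -3.0]
grip_width: 16.0
finger_force: 30.0
time: 34.5
tool_pos: [564.8, 136.7, 355.2]
tcp_rot: [-3.136, -0.0, 1.672]
contact_force: [-0.3, -0.2, -1.7]
grip_width: 15.7
finger_force: 30.0
[564.797 136.705 355.232] [-3.136 -0.     1.672]
```

View pics/s10.png

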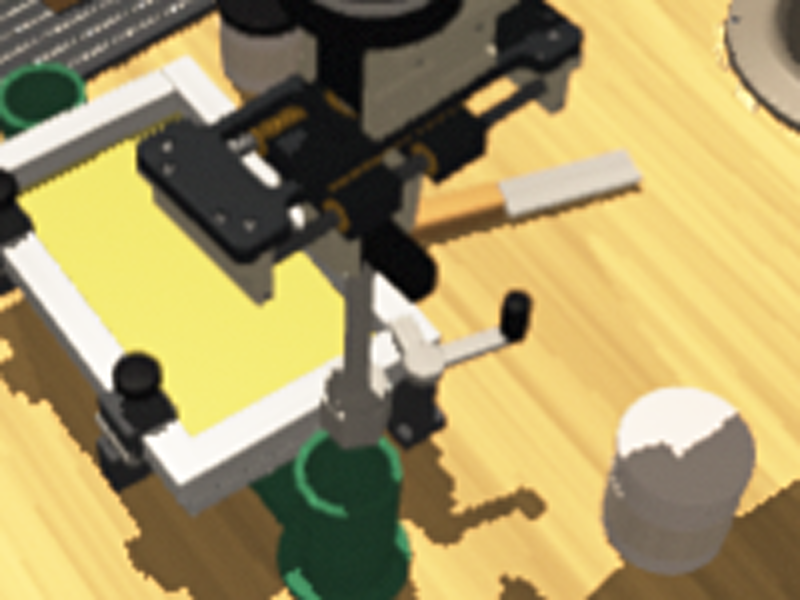

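The latch arm points forward with its dog over the rail. The key hangs upright over the left column, so I'll lower it.

```bash
python3 -m creep '0.0007 0 -0.02 0 0 0 0;0 0 -0.02 0 0 0 0;0 0 -0.015 0 0 0 0;0 0 0 0 0 0 0'
python3 -m creep '0 0 -0.02 0 0 0 0;0 0 -0.02 0 0 0 0;0 0 -0.01 0 0 0 0;0 0 0 0 0 0 0'
python3 -m creep '0 0 -0.006 0 0 0 0;0 0 -0.005 0 0 0 0;0 0 0 0 0 0 0;0 0 0 0 0 0 0'
```

```text
time: 34.88
tool_pos: [564.6, 137.9, 299.1]
tcp_rot: [-3.135, 0.0, 1.674]
contact_force: [-0.4, -0.6, -3.4]
grip_width: 15.8
finger_force: 30.0
time: 35.22
tool_pos: [565.3, 137.4, 251.0]
tcp_rot: [-3.137, 0.0, 1.674]
contact_force: [0.2, -0.1, -3.9]
grip_width: 16.2
finger_force: 30.0
time: 35.55
tool_pos: [566.4, 136.8, 242.2]
tcp_rot: [3.141, 0.0, 1.672]
contact_force: [-0.2, 0.4, -2.3]
grip_width: 16.0
finger_force: 30.0
```

```bash
python3 -m creep '0 0 -0.005 0 0 0 0;0 0 -0.004 0 0 0 0;0 0 0 0 0 0 0'
python3 -m creep '0 0 -0.003 0 0 0 0;0 0 -0.003 0 0 0 0;0 0 0 0 0 0 0'
python3 -m creep '0 0 -0.003 0 0 0 0;0 0 0 0 0 0 0;0 0 0 0 0 0 0'
```

```text
time: 35.8
tool_pos: [565.9, 136.6, 231.9]
tcp_rot: [-3.14, 0.0, 1.672]
contact_force: [-0.5, 0.4, -4.1]
grip_width: 15.9
finger_force: 30.0
time: 36.05
tool_pos: [566.0, 136.6, 226.1]
tcp_rot: [-3.141, 0.0, 1.672]
contact_force: [-0.0, -0.8, -3.2]
grip_width: 15.7
finger_force: 30.0
time: 36.3
tool_pos: [566.2, 136.7, 223.6]
tcp_rot: [-3.141, 0.0, 1.672]
contact_force: [-0.5, -0.2, -2.7]
grip_width: 15.7
finger_force: 30.0
```

```bash
python3 -m creep '0 0 -0.003 0 0 0 0;0 0 0 0 0 0 0;0 0 0 0 0 0 0'
python3 -m creep '0 0 -0.003 0 0 0 0;0 0 0 0 0 0 0;0 0 0 0 0 0 0'
```

```text
time: 36.55
tool_pos: [566.2, 136.7, 220.6]
tcp_rot: [-3.141, 0.0, 1.672]
contact_force: [0.2, -0.3, -3.1]
grip_width: 15.7
finger_force: 30.0
time: 36.8
tool_pos: [566.1, 136.7, 217.6]
tcp_rot: [-3.141, 0.0, 1.672]
contact_force: [-0.0, -0.5, -3.6]
grip_width: 16.1
finger_force: 30.0
```

```bash
python3 -m creep '0 0 0 0 0 0.06 0;0 0 0 0 0 0.06 0;0 0 0 0 0 0 0'; python3 -c "
from h import *
o=readout.get_obs();print(o['moment'],o['tcp_rot'])"
python3 -m creep '0 0 0 0 0 0.06 0;0 0 0 0 0 0.06 0;0 0 0 0 0 0 0;0 0 0 0 0 0 0'; python3 -c "
from h import *
o=readout.get_obs();print(o['moment'],o['tcp_rot'])"
python3 -m creep '0 0 0 0 0 0.12 0;0 0 0 0 0 0.12 0;0 0 0 0 0 0.12 0;0 0 0 0 0 0.12 0;0 0 0 0 0 0 0';python3 -c "
from h import *
o=readout.get_obs();print(o['moment'],o['tcp_rot'])"
```

```text
time: 37.05
tool_pos: [566.2, 136.5, 217.7]
tcp_rot: [-3.141, 0.001, 1.795]
contact_force: [-0.2, -1.0, -3.4]
grip_width: 15.5
finger_force: 30.0
[-0.48589264  0.10981239  0.0073804 ] [-3.14130617e+00  7.49082082e-04  1.79458921e+00]
time: 37.38
tool_pos: [566.2, 136.4, 217.8]
tcp_rot: [-3.141, 0.001, 1.909]
contact_force: [-0.3, -1.3, -3.7]
grip_width: 15.6
finger_force: 30.0
[-0.69808192  0.13193025  0.01385841] [-3.14136307e+00  7.08751275e-04  1.90947576e+00]
time: 37.8
tool_pos: [566.3, 136.5, 217.7]
tcp_rot: [-3.142, 0.001, 2.394]
contact_force: [0.5, -1.8, -3.1]
grip_width: 15.6
finger_force: 30.0
[-0.65575775 -0.08725135  0.02452666] [-3.14155693e+00  6.73799681e-04  2.39422373e+00]
```

```bash
python3 -m creep '0 0 0 0 0 0.12 0;0 0 0 0 0 0.12 0;0 0 0 0 0 0.12 0;0 0 0 0 0 0.12 0;0 0 0 0 0 0.12 0;0 0 0 0 0 0.12 0;0 0 0 0 0 0.12 0'; python3 -c "
from h import *
o=readout.get_obs();print(o['moment'],o['tcp_rot'])"
python3 -m creep '0 0 0 0 0 0.1 0;0 0 0 0 0 0.07 0;0 0 0 0 0 0 0;0 0 0 0 0 0 0'; python3 -c "
from h import *
o=readout.get_obs();print(o['moment'],o['tcp_rot'])"
```

```text
time: 38.38
tool_pos: [566.5, 136.7, 217.8]
tcp_rot: [3.141, 0.001, -3.051]
contact_force: [-0.5, -1.3, -3.9]
grip_width: 15.9
finger_force: 30.0
[-0.37148606 -0.11458724 -0.16801923] [ 3.14139771e+00  1.01071667e-03 -3.05138724e+00]
time: 38.72
tool_pos: [566.4, 136.8, 217.8]
tcp_rot: [3.141, 0.001, -2.887]
contact_force: [-0.4, -2.3, -4.9]
grip_width: 15.7
finger_force: 30.0
[-0.24883901 -0.27931682  0.03001154] [ 3.14148625e+00  9.57186350e-04 -2.88658625e+00]
```

```bash
python3 -m creep '0 0 0 0 0 -0.08 0;0 0 0 0 0 -0.08 0;0 0 0 0 0 0 0;0 0 0.01 0 0 0 0;0 0 0.015 0 0 0 0;0 0 0 0 0 0 0'; python3 -m creep '0 0 0.03 0 0 0 0;0 0 0.04 0 0 0 0;0 0 0.04 0 0 0 0;0 0 0.01 0 0 0 0;0 0 0 0 0 0 0'
python3 -m creep '0 -0.025 0 0 0 -0.115 0;0 -0.026 0 0 0 -0.115 0;0 -0.026 0 0 0 -0.115 0;0 -0.026 0 0 0 -0.115 0;0 -0.026 0 0 0 -0.115 0;0 -0.026 0 0 0 -0.115 0;0.001 -0.026 0 0 0 -0.115 0;0.001 -0.026 0 0 0 -0.115 0'
python3 -m creep '0.001 -0.026 0 0 0 -0.115 0;0.001 -0.026 0 0 0 -0.115 0;0 -0.026 0 0 0 -0.115 0;0 -0.026 0 0 0 -0.115 0;0 -0.029 0 0 0 -0.115 0;0 0 0 0 0 0 0;0 0 0 0 0 0 0;0 0 0 0 0 0 0'
```

```text
time: 39.22
tool_pos: [567.4, 137.0, 246.2]
tcp_rot: [3.141, 0.006, -3.04]
contact_force: [1.1, 0.5, -2.4]
grip_width: 15.7
finger_force: 30.0
time: 39.63
tool_pos: [567.1, 137.0, 366.8]
tcp_rot: [3.141, 0.009, -3.04]
contact_force: [0.6, 0.0, -4.1]
grip_width: 15.7
finger_force: 30.0
time: 40.3
tool_pos: [567.5, -71.3, 360.1]
tcp_rot: [-3.14, -0.003, 2.317]
contact_force: [1.2, 0.2, -3.2]
grip_width: 16.0
finger_force: 30.0
time: 40.97
tool_pos: [569.9, -202.8, 360.8]
tcp_rot: [-3.139, -0.002, 1.748]
contact_force: [-0.5, 0.2, -2.6]
grip_width: 15.8
finger_force: 30.0
```

```bash
python3 -m creep '0 -0.0006 -0.02 0 0 0 0;0 0 -0.02 0 0 0 0;0 0 -0.015 0 0 0 0;0 0 0 0 0 0 0'
python3 -m creep '0 0 -0.02 0 0 0 0;0 0 -0.02 0 0 0 0;0 0 -0.015 0 0 0 0;0 0 -0.008 0 0 0 0;0 0 0 0 0 0 0'
python3 -m creep '0 0 -0.005 0 0 0 0;0 0 -0.004 0 0 0 0;0 0 -0.003 0 0 0 0;0 0 0 0 0 0 0'
python3 -m creep '0 0 -0.003 0 0 0 0;0 0 -0.003 0 0 0 0;0 0 0 0 0 0 0'
```

```text
time: 41.3
tool_pos: [569.0, -201.8, 303.6]
tcp_rot: [-3.136, -0.005, 1.75]
contact_force: [-0.6, 0.8, -3.2]
grip_width: 15.8
finger_force: 30.0
time: 41.72
tool_pos: [569.8, -202.9, 243.4]
tcp_rot: [-3.139, -0.002, 1.749]
contact_force: [-0.6, 0.4, -3.4]
grip_width: 15.5
finger_force: 30.0
time: 42.05
tool_pos: [570.2, -203.8, 232.7]
tcp_rot: [3.142, 0.0, 1.747]
contact_force: [0.2, 0.0, -3.0]
grip_width: 16.1
finger_force: 30.0
time: 42.3
tool_pos: [570.0, -203.8, 226.2]
tcp_rot: [-3.141, -0.0, 1.747]
contact_force: [-0.5, -1.1, -2.8]
grip_width: 15.9
finger_force: 30.0
```

```bash
python3 -m creep '0 0 -0.003 0 0 0 0;0 0 -0.003 0 0 0 0;0 0 -0.0025 0 0 0 0;0 0 0 0 0 0 0'
python3 -m creep '0 0 0 0 0 0.1 0;0 0 0 0 0 0.12 0;0 0 0 0 0 0.12 0;0 0 0 0 0 0.12 0;0 0 0 0 0 0.12 0;0 0 0 0 0 0.12 0;0 0 0 0 0 0.12 0;0 0 0 0 0 0.12 0'
python3 -m creep '0 0 0 0 0 0.12 0;0 0 0 0 0 0.12 0;0 0 0 0 0 0.12 0;0 0 0 0 0 0.12 0;0 0 0 0 0 0.12 0;0 0 0 0 0 0.12 0;0 0 0 0 0 0.085 0;0 0 0 0 0 0 0'
python3 -m creep '0 0 0 0 0 0 0;0 0 0 0 0 0 0'
```

```text
time: 42.63
tool_pos: [570.0, -203.8, 217.5]
tcp_rot: [-3.141, -0.0, 1.747]
contact_force: [0.7, 0.2, -3.0]
grip_width: 15.8
finger_force: 30.0
time: 43.3
tool_pos: [570.0, -203.8, 218.1]
tcp_rot: [3.141, -0.0, 2.693]
contact_force: [-0.1, 0.8, -3.1]
grip_width: 15.7
finger_force: 30.0
time: 43.97
tool_pos: [570.1, -203.8, 218.1]
tcp_rot: [3.141, -0.0, -2.788]
contact_force: [-0.6, 0.8, -3.8]
grip_width: 15.9
finger_force: 30.0
time: 44.13
tool_pos: [570.1, -203.8, 218.1]
tcp_rot: [3.141, -0.0, -2.793]
contact_force: [-0.5, 0.8, -3.5]
grip_width: 15.9
finger_force: 30.0
```

```bash
python3 -m creep '0 0 0 0 0 -0.08 0;0 0 0 0 0 -0.08 0;0 0 0 0 0 0 0;0 0 0.01 0 0 0 0;0 0 0.015 0 0 0 0;0 0 0 0 0 0 0'; python3 -m creep '0 0 0.03 0 0 0 0;0 0 0.04 0 0 0 0;0 0 0.04 0 0 0 0;0 0 0.015 0 0 0 0;0 0 0 0 0 0 0'
python3 -m creep '-0.0034 0.0372 0 0 0 -0.107 0;-0.0034 0.0372 0 0 0 -0.107 0;-0.0034 0.0372 0 0 0 -0.107 0;-0.0034 0.0372 0 0 0 -0.107 0;-0.0034 0.0372 0 0 0 -0.107 0;-0.0034 0.0372 0 0 0 -0.107 0;-0.0034 0.0372 0 0 0 -0.107 0;-0.0034 0.0372 0 0 0 -0.107 0'
python3 -m creep '-0.0034 0.0372 0 0 0 -0.107 0;-0.0034 0.0372 0 0 0 -0.107 0;-0.0034 0.0372 0 0 0 -0.107 0;-0.0034 0.0372 0 0 0 -0.107 0;-0.0034 0.0372 0 0 0 -0.107 0;-0.0034 0.0372 0 0 0 -0.107 0;-0.0034 0.0372 0 0 0 -0.107 0;-0.0034 0.0372 0 0 0 -0.107 0'
python3 -m creep '0 0 0 0 0 0 0;0 0 0 0 0 0 0;0 0 0 0 0 0 0'
```

```text
time: 44.63
tool_pos: [571.4, -204.5, 246.8]
tcp_rot: [-3.138, 0.005, -2.949]
contact_force: [1.2, 0.6, -2.8]
grip_width: 16.1
finger_force: 30.0
time: 45.05
tool_pos: [571.2, -204.4, 373.7]
tcp_rot: [-3.135, 0.008, -2.95]
contact_force: [-0.9, 0.1, -2.5]
grip_width: 15.7
finger_force: 30.0
time: 45.72
tool_pos: [542.0, 95.4, 366.2]
tcp_rot: [-3.14, -0.002, 2.472]
contact_force: [1.0, 1.1, -3.1]
grip_width: 15.8
finger_force: 30.0
time: 46.38
tool_pos: [515.0, 393.0, 365.8]
tcp_rot: [-3.139, 0.002, 1.616]
contact_force: [0.9, -0.7, -2.1]
grip_width: 15.6
finger_force: 30.0
time: 46.63
tool_pos: [515.5, 391.1, 366.2]
tcp_rot: [-3.139, 0.002, 1.622]
contact_force: [-0.7, -0.4, -2.0]
grip_width: 15.6
finger_force: 30.0
```

```bash
python3 -m creep '-0.0005 0.001 -0.03 0 0 0 0;0 0 -0.03 0 0 0 0;0 0 -0.02 0 0 0 0;0 0 0 0 0 0 0'
python3 -m creep '0 0 -0.02 0 0 0 0;0 0 -0.02 0 0 0 0;0 0 -0.012 0 0 0 0;0 0 0 0 0 0 0'
python3 -m creep '0 0 -0.006 0 0 0 0;0 0 -0.004 0 0 0 0;0 0 -0.002 0 0 0 0;0 0 0 0 0 0 0;0 0 0 0 0 0 0'
```

```text
time: 46.97
tool_pos: [514.1, 389.6, 282.6]
tcp_rot: [-3.132, 0.006, 1.619]
contact_force: [-1.6, -1.8, -3.5]
grip_width: 15.8
finger_force: 30.0
time: 47.3
tool_pos: [515.1, 390.7, 234.5]
tcp_rot: [-3.138, 0.002, 1.619]
contact_force: [0.2, 0.1, -3.8]
grip_width: 16.0
finger_force: 30.0
time: 47.72
tool_pos: [515.5, 392.3, 224.9]
tcp_rot: [3.141, -0.0, 1.62]
contact_force: [-0.3, 0.2, -3.6]
grip_width: 15.5
finger_force: 30.0
```

```bash
python3 -m creep '0 0 -0.003 0 0 0 0;0 0 -0.001 0 0 0 0;0 0 0 0 0 0 0'
python3 -m creep '0 0 -0.0015 0 0 0 0;0 0 0 0 0 0 0;0 0 0 0 0 0 0'
```

```text
time: 47.97
tool_pos: [515.2, 392.3, 220.0]
tcp_rot: [-3.141, 0.001, 1.62]
contact_force: [0.2, 0.1, -3.9]
grip_width: 16.0
finger_force: 30.0
time: 48.22
tool_pos: [515.5, 392.4, 219.2]
tcp_rot: [3.141, -0.0, 1.62]
contact_force: [0.2, -0.0, -0.2]
grip_width: 16.0
finger_force: 30.0
```

```bash
python3 -m creep '0 0 0 0 0 0 50;0 0 0 0 0 0 50;0 0 0 0 0 0 50;0 0 0 0 0 0 50;0 0 0.02 0 0 0 50;0 0 0.03 0 0 0 50;0 0 0.03 0 0 0 50;0 0 0.03 0 0 0 50'
python3 -m creep '0.0065 -0.0377 0 0.0956 0 -0.045 50;0.0065 -0.0377 0 0.0956 0 0 50;0.0065 -0.0377 0 0.0956 0 0 50;0.0065 -0.0377 0 0 0 0 50;0.0065 -0.0377 0 0 0 0 50;0.0065 -0.0377 -0.02 0 0 0 50;0.0065 -0.0377 -0.03 0 0 0 50;0.0065 -0.0377 -0.03 0 0 0 50'
python3 -m creep '0 0 -0.021 0 0 0 50;0 0 0 0 0 0 50;0 0 0 0 0 0 50;0 0 0 0 0 0 50'
python3 -c "
from h import *
snap('wrist','ml')"
python3 -m creep '0 -0.034 0.015 0 0 0 40;0 -0.034 0.01 0 0 0 40;0 -0.034 0 0 0 0 40;0 -0.034 0 0 0 0 40;0 -0.034 0 0 0 0 40;0 -0.034 0 0 0 0 40;0 -0.034 0 0 0 0 40;0 -0.034 0 0 0 0 40'
python3 -m creep '0 -0.034 -0.01 0 0 0 40;0 -0.034 -0.015 0 0 0 40;0 0 0 0 0 0 40;0 0 0 0 0 0 40;0 0 0 0 0 0 40'
python3 - <<'E'
from h import *; import pickle
from scipy.optimize import minimize
np.set_printoptions(precision=2,suppress=True)
snap('wrist','mr')
for n,C in(("ml",(567.17,137.33)),("mr",(571.23,-202.66))):
    im=cv2.imread(f"pics/{n}_raw.png"); i=pickle.load(open(f"pics/{n}.pkl","rb"))
    hsv=cv2.cvtColor(im,cv2.COLOR_BGR2HSV)
    m=((hsv[...,0]>8)&(hsv[...,0]<28)&(hsv[...,1]>90))
    u0,v0=proj("wrist",[*C,24],i)[0].astype(int)
    yy,xx=np.mgrid[v0-30:v0+31,u0-30:u0+31]
    Q=np.array([px("wrist",x,y,24,i)[:2] for x,y in zip(xx.ravel(),yy.ravel())]); T=m[yy,xx].ravel()&(np.hypot(*(Q-C).T)<22)
    def f(p):
        d=np.max([(Q-p[:2])@[np.cos(p[2]+a),np.sin(p[2]+a)] for a in np.arange(6)*np.pi/3],axis=0)
        return np.sum((1/(1+np.exp((d-p[3])/.4))-T)**2)
    print(n,*min(((r.fun,r.x) for r in (minimize(f,[*C,a,12],method="Nelder-Mead",options=dict(maxiter=2000)) for a in np.arange(.1,1.15,.2))),key=lambda t:t[0]))
E
```

```text
time: 48.88
tool_pos: [515.1, 392.2, 330.0]
tcp_rot: [-3.141, 0.001, 1.62]
contact_force: [0.5, 0.7, 0.9]
grip_width: 45.9
finger_force: 0.0
time: 49.55
tool_pos: [565.6, 100.8, 258.2]
tcp_rot: [3.135, -0.286, 1.576]
contact_force: [1.7, 0.8, -0.6]
grip_width: 46.1
finger_force: 0.0
time: 49.88
tool_pos: [565.7, 103.6, 238.5]
tcp_rot: [3.136, -0.287, 1.577]
contact_force: [-0.2, 0.5, -0.1]
grip_width: 45.7
finger_force: 0.0
time: 50.6
tool_pos: [565.8, -169.8, 264.1]
tcp_rot: [3.135, -0.285, 1.578]
contact_force: [0.9, 0.8, -0.3]
grip_width: 36.9
finger_force: 0.0
time: 51.02
tool_pos: [565.9, -236.2, 238.3]
tcp_rot: [3.136, -0.286, 1.577]
contact_force: [-0.1, 1.5, 0.1]
grip_width: 36.9
finger_force: 0.0
ml 20.138239799336503 [567.2  137.33   0.56  12.37]
mr 20.978687078278888 [ 571.24 -202.61    0.68   12.32]
```

```bash
python3 -m creep '-0.02 0.02 0.04 -0.0956 0 0 40;-0.02 0.03 0.04 -0.0956 0 0 40;-0.02 0.03 0.03 -0.0956 0 0 40;-0.02 0.03 0.03 0 0 0 40;-0.02 0.03 0 0 0 0 40;-0.02 0.03 0 0 0 0 40;0 0 0 0 0 0 40;0 0 0 0 0 0 40'
python3 - <<'E'
from h import *
np.set_printoptions(precision=1,suppress=True)
snap('top','tf');snap('scene','sf')
for n,f in(("scene","sf"),("top","tf")):
    im=cv2.imread(f"pics/{f}_raw.png").astype(int)
    old=cv2.imread(f"pics/{'scene0' if n=='scene' else 'top0'}.png").astype(int)
    b,g,r=im[...,0],im[...,1],im[...,2]
    tray=[px for px in proj(n,[[648,-277,10],[663,-443,10],[397,-465,10],[383,-302,10]])]
    M=np.zeros(im.shape[:2],np.uint8); cv2.fillConvexPoly(M,np.int32(tray),1)
    k,lab,st,ce=cv2.connectedComponentsWithStats(((r-b>60)&(M>0)).astype(np.uint8))
    print(n,[(px(n,*ce[j],28)[:2],st[j,4]) for j in range(1,k) if st[j,4]>40])
    for name,P in dict(tubA=[390,222,50],tubB=[381,-230,40],key=[516,392,184],knob=[447.5,121,150],bar=[443,-34,104],railFL=[485,60,116]).items():
        u,v=proj(n,P)[0].astype(int); d=np.abs(im[v-8:v+9,u-8:u+9]-old[v-8:v+9,u-8:u+9]).mean(); print(name,(u,v),round(d,1))
E
```

```text
time: 51.73
tool_pos: [456.5, -81.1, 357.2]
tcp_rot: [3.136, 0.001, 1.58]
contact_force: [-0.1, -1.2, 0.7]
grip_width: 37.0
finger_force: 0.0
scene [(array([ 553.1, -435.1]), np.int32(100)), (array([ 464.1, -371.6]), np.int32(158)), (array([ 577.1, -364.9]), np.int32(172))]
tubA (np.int64(409), np.int64(278)) 11.6
tubB (np.int64(306), np.int64(166)) 5.5
key (np.int64(429), np.int64(338)) 11.2
knob (np.int64(367), np.int64(234)) 33.1
bar (np.int64(328), np.int64(203)) 25.4
railFL (np.int64(336), np.int64(233)) 78.4
top [(array([ 574.1, -365.8]), np.int32(190))]
tubA (np.int64(250), np.int64(309)) 12.2
tubB (np.int64(441), np.int64(317)) 16.4
key (np.int64(163), np.int64(249)) 8.8
knob (np.int64(291), np.int64(285)) 35.8
bar (np.int64(361), np.int64(289)) 16.2
railFL (np.int64(320), np.int64(269)) 62.5
```

```bash
python3 -m creep '-0.01 0.035 0 0 0 0 40;-0.01 0.037 0 0 0 0 40;-0.01 0.037 0 0 0 0 40;-0.01 0.037 0 0 0 0 40;-0.01 0.037 0 0 0 0 40;-0.01 0.037 0 0 0 0 40;-0.01 0.037 0 0 0 0 40;-0.01 0.037 0 0 0 0 40'
python3 -m creep '-0.01 0.037 0 0 0 0 40;-0.01 0.037 0 0 0 0 40;-0.01 0.037 0 0 0 0 40;-0.01 0.037 0 0 0 0 40;0 0 0 0 0 0 40;0 0 0 0 0 0 40'
python3 - <<'E'
from h import *
np.set_printoptions(precision=1,suppress=True)
snap('top','tg');snap('scene','sg')
for n,f in(("scene","sg"),("top","tg")):
    im=cv2.imread(f"pics/{f}_raw.png").astype(int)
    old=cv2.imread(f"pics/{'scene0' if n=='scene' else 'top0'}.png").astype(int)
    M=np.zeros(im.shape[:2],np.uint8); cv2.fillConvexPoly(M,np.int32(proj(n,[[648,-277,10],[663,-443,10],[397,-465,10],[383,-302,10]])),1)
    w=lambda a:(a[...,2]-a[...,0]>60)&(M>0)
    for tag,a in(("now",im),("old",old)):
        k,lab,st,ce=cv2.connectedComponentsWithStats(w(a).astype(np.uint8))
        print(n,tag,[(px(n,*ce[j],28)[:2],*st[j,2:]) for j in range(1,k) if st[j,4]>40])
    for name,P in dict(tubA=[390,222,50],tubB=[381,-230,40],key=[516,392,184],knob=[447.5,121,150],bar=[443,-34,104],railFL=[485,60,116],railFR=[485,-140,116]).items():
        u,v=proj(n,P)[0].astype(int); A=im[v-12:v+13,u-12:u+13].astype(np.float32); B=old[v-8:v+9,u-8:u+9].astype(np.float32)
        r=cv2.matchTemplate(A,B,cv2.TM_CCOEFF_NORMED); _,mx,_,l=cv2.minMaxLoc(r); print(name,(int(u),int(v)),round(mx,2),(l[0]-4,l[1]-4))
E
```

```text
time: 52.5
tool_pos: [377.4, 211.8, 355.4]
tcp_rot: [3.139, 0.0, 1.574]
contact_force: [1.6, 0.2, 0.6]
grip_width: 36.9
finger_force: 0.0
time: 53.0
tool_pos: [337.3, 359.9, 354.6]
tcp_rot: [3.14, 0.001, 1.578]
contact_force: [0.7, -0.3, -0.5]
grip_width: 37.0
finger_force: 0.0
scene now [(array([ 554.5, -435.1]), np.int32(77), np.int32(39), np.int32(98)), (array([ 463.7, -371.9]), np.int32(22), np.int32(14), np.int32(153)), (array([ 576.8, -364.8]), np.int32(23), np.int32(15), np.int32(167))]
scene old [(array([ 553.7, -435.3]), np.int32(76), np.int32(38), np.int32(93))]
tubA (409, 278) 1.0 (0, 0)
tubB (306, 166) 1.0 (0, 0)
key (429, 338) 0.98 (1, 0)
knob (367, 234) 0.98 (1, 1)
bar (328, 203) 1.0 (0, 0)
railFL (336, 233) 1.0 (0, 0)
railFR (291, 181) 1.0 (0, 0)
top now [(array([ 573.7, -365.8]), np.int32(15), np.int32(22), np.int32(178)), (array([ 462.5, -373.8]), np.int32(15), np.int32(23), np.int32(189))]
top old []
tubA (250, 309) 0.91 (0, 1)
tubB (441, 317) 0.96 (0, 0)
key (163, 249) 0.97 (0, 0)
knob (291, 285) 0.97 (-1, 0)
bar (361, 289) 1.0 (0, 0)
railFL (320, 269) 1.0 (0, 0)
railFR (410, 271) 1.0 (0, 0)
```

Run:
```python
from h import *; import pickle
np.set_printoptions(precision=1,suppress=True)
i=pickle.load(open("pics/w5.pkl","rb"))
print("pin w5",[px("wrist",497,162,z,i) for z in(135,142,150)])
i1=pickle.load(open("pics/w1.pkl","rb")); print("knob w1",px("wrist",278,134.5,156,i1))
for f in("top0","tg_raw"):
    g=cv2.imread(f"pics/{f}.png").max(2); s=g[276:298,282:302]
    y,x=np.nonzero(s<45); print(f,len(x),x.mean()+282,y.mean()+276,px("top",x.mean()+282,y.mean()+276,150))
for f in("scene0","sg_raw"):
    g=cv2.imread(f"pics/{f}.png").max(2); s=g[226:250,356:380]
    y,x=np.nonzero(s<45); print(f,len(x),x.mean()+356,y.mean()+226,px("scene",x.mean()+356,y.mean()+226,145))
```

```text
pin w5 [array([501.6, 113.9, 135. ]), array([500.7, 110.9, 142. ]), array([499.8, 107.4, 150. ])]
knob w1 [449.1 124.4 156. ]
top0 38 290.6578947368421 286.2368421052632 [446.5 122.3 150. ]
tg_raw 36 289.0833333333333 285.8888888888889 [447.1 125.7 150. ]
scene0 62 367.64516129032256 237.6451612903226 [449.  124.5 145. ]
sg_raw 62 368.3225806451613 238.6451612903226 [449.4 127.6 145. ]
```

The latch knob ended about 3 mm further out than at the start, so I'll push it fully home with closed fingers.

```bash
python3 -m creep '0.0185 -0.032 0 0 0 0 0;0.0185 -0.032 0 0 0 0 0;0.0185 -0.032 0 0 0 0 0;0.0185 -0.032 0 0 0 0 0;0.0185 -0.032 -0.03 0 0 0 0;0.0185 -0.032 -0.03 0 0 0 0;0 0 -0.03 0 0 0 0;0 0 -0.03 0 0 0 0'
python3 -m creep '0 0 -0.03 0 0 0 0;0 0 0 0 0 0 0;0 0 0 0 0 0 0'
python3 -m creep '0 -0.01 0 0 0 0 0;0 -0.005 0 0 0 0 0;0 0 0 0 0 0 0;0 0 0 0 0 0 0'
```

```text
time: 53.77
tool_pos: [445.0, 170.8, 242.1]
tcp_rot: [3.138, 0.0, 1.569]
contact_force: [0.3, 0.5, -0.5]
grip_width: 0.2
finger_force: 0.0
time: 54.02
tool_pos: [443.5, 172.9, 212.5]
tcp_rot: [-3.141, 0.001, 1.573]
contact_force: [0.3, 0.8, 0.2]
grip_width: 0.2
finger_force: 0.0
time: 54.35
tool_pos: [444.2, 158.9, 214.2]
tcp_rot: [3.137, -0.0, 1.575]
contact_force: [0.1, 0.5, 0.3]
grip_width: 0.5
finger_force: 0.0
```

```bash
python3 -m creep '0.002 -0.004 -0.007 0 0 0 0;0 -0.004 0 0 0 0 0;0 0 0 0 0 0 0;0 0 0 0 0 0 0'
for k in 1; do python3 -m creep '0 -0.002 0 0 0 0 0;0 0 0 0 0 0 0'; python3 -m creep '0 -0.002 0 0 0 0 0;0 0 0 0 0 0 0'; python3 -m creep '0 -0.002 0 0 0 0 0;0 0 0 0 0 0 0'; python3 -m creep '0 -0.002 0 0 0 0 0;0 0 0 0 0 0 0'; done | egrep 'tool_pos|contact'
```

```text
time: 54.68
tool_pos: [445.6, 151.1, 205.7]
tcp_rot: [3.14, 0.0, 1.575]
contact_force: [-0.2, 0.1, -0.4]
grip_width: 0.6
finger_force: 0.0
tool_pos: [445.6, 149.2, 205.8]
contact_force: [-0.7, 0.5, -0.5]
tool_pos: [445.6, 147.1, 205.8]
contact_force: [-0.5, 0.0, -1.7]
tool_pos: [445.6, 145.2, 205.8]
contact_force: [0.7, -0.1, 1.2]
tool_pos: [445.5, 143.2, 205.8]
contact_force: [-0.9, -0.0, 0.2]
```

```bash
{ python3 -m creep '0 -0.002 0 0 0 0 0;0 0 0 0 0 0 0'; python3 -m creep '0 -0.002 0 0 0 0 0;0 0 0 0 0 0 0'; python3 -m creep '0 -0.0015 0 0 0 0 0;0 0 0 0 0 0 0'; python3 -m creep '0 -0.0015 0 0 0 0 0;0 0 0 0 0 0 0'; python3 -m creep '0 -0.0015 0 0 0 0 0;0 0 0 0 0 0 0'; } | egrep 'tool_pos|contact'
```

```text
tool_pos: [445.5, 141.1, 205.8]
contact_force: [-0.3, 1.1, 0.7]
tool_pos: [445.6, 139.1, 205.8]
contact_force: [-1.0, 1.7, 0.1]
tool_pos: [445.6, 137.6, 205.8]
contact_force: [-1.2, 0.6, 1.1]
tool_pos: [445.6, 136.1, 205.8]
contact_force: [0.0, 0.2, -0.4]
tool_pos: [445.6, 134.6, 205.8]
contact_force: [-0.3, 0.2, 0.6]
```

```bash
{ python3 -m creep '0 -0.0015 0 0 0 0 0;0 0 0 0 0 0 0'; python3 -m creep '0 -0.0015 0 0 0 0 0;0 0 0 0 0 0 0'; } | egrep 'tool_pos|contact'
python3 -m creep '0 0.01 0 0 0 0 0;0 0.03 0.01 0 0 0 0;0 0.03 0.04 0 0 0 0;0 0.03 0.04 0 0 0 0;-0.02 0.03 0.04 0 0 0 0;-0.02 0.03 0 0 0 0 0;-0.02 0.03 0 0 0 0 0;-0.02 0.03 0 0 0 0 0'
python3 - <<'E'
from h import *
np.set_printoptions(precision=1,suppress=True)
snap('top','th');snap('scene','sh')
g=cv2.imread("pics/th_raw.png").max(2); s=g[276:298,282:302]; y,x=np.nonzero(s<45); print(len(x),px("top",x.mean()+282,y.mean()+276,150))
g=cv2.imread("pics/sh_raw.png").max(2); s=g[226:250,356:380]; y,x=np.nonzero(s<45); print(len(x),px("scene",x.mean()+356,y.mean()+226,145))
E
```

```text
tool_pos: [445.6, 133.7, 205.8]
contact_force: [0.2, 4.7, -0.1]
tool_pos: [445.6, 133.1, 205.9]
contact_force: [-0.5, 10.2, 0.0]
time: 57.18
tool_pos: [369.3, 336.2, 314.1]
tcp_rot: [3.138, 0.0, 1.575]
contact_force: [0.3, 1.0, 0.3]
grip_width: -0.0
finger_force: 0.0
35 [445.9 114.6 150. ]
58 [448.9 117.1 145. ]
```

```bash
python3 -c "
from plant import order,readout
print(readout.get_obs()['contact_force'],order.close_job())"
```

```text
the job is handed in; nothing more can be done
[ 0.33796089 -0.66619131  0.67795399] None
```

I handed the job in with one step out of order: my first latch closing stopped near 0.20 rad (limit 0.15), and I only pushed it fully home after the nuts were done. Both blocks are on the tray, the frame is down, the nuts are slackened about 86° (left) and 89° (right), the T-handle is back in its stand, and both tubs are standing; the hand-in returned no verdict.

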